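Tip the measured parts into the carrying case and shut it

TASK

Pick up the small aluminium tray by its leaning grip plate, carry it with the three measured plastic parts on it to the open black case and, with its open lip held low over the case, tip it so that all three slide in. Set the empty tray back flat on the rubber mat and shut the case fully, edge to edge, without disturbing the other things on the bench.

Things in the scene. Friction and masses are not known exactly. Their poses are not given: they have to be found in the camera images.
- mat: black rubber mat, 260 x 220 mm (x, y), 3 mm thick, fixed to the bench; origin at the centre of its underside, z up.
- tray: loose aluminium tray, floor 130 x 126 mm (x, y), 4 mm thick; 30 mm high walls, 4 mm thick, at the back (-x) and both sides, none at +x (the lip). Origin: centre of its underside, z up. On the back wall a grip plate, 60 mm wide (y), 8 mm thick, 70 mm long, leans 0.5 rad back from the tray's z axis (to -x); its top end is at x -97, z 89 mm. Tray about 0.17 kg, parts about 0.04 kg each.
- tray_lip (a point): middle of the tray's pouring lip, on the upper side of the floor: tray x 65, y 0, z 4 mm; axes of the tray.
- tray_grip (a point): point in the middle of the grip plate's thickness, 23 mm from its top end, where to grip it across its 8 mm: tray x -85.5, y 0, z 69 mm; axes of the tray (not of the leaning plate).
- block: white plastic stepped block, 62 x 36 mm, 30 mm high at its -x half and 16 mm at the other; origin at the centre of its underside. One of the three measured parts, loose on the tray.
- bracket: white plastic L-shaped bracket, 62 x 38 mm foot 9 mm thick with an upright leg 34 mm high along its +y edge; origin at the centre of its underside. One of the three measured parts.
- flange: white plastic flange, 62 x 36 x 12 mm plate with a round boss 32 mm across, 30 mm high in all; origin at the centre of its underside. One of the three measured parts.
- case: lower shell of a black plastic carrying case, fixed to the bench: outside 170 x 220 mm (x, y), 60 mm high, walls and floor 6 mm, open at the top. Origin at the centre of its underside, z up; the upper shell is hinged along its +x top edge.
- lid (a joint): opening angle of the case's upper shell, rad: 0 = shut edge to edge, grows as it swings up and over to +x of the case, at most 1.9; its stiff hinge stays where it is left.
- lid_hinge (a point): middle of the hinge axis (y), at the case's +x rim (case x 85, z 60.5 mm). Its axes turn with the upper shell; when shut they equal the case's. In this frame the shell reaches from x -170 to 0, y -110 to 110, and from its rim at z 0 to its flat outer face at z 34 mm, which carries three 3 mm ribs.
- lid_tab (a point): point on the pull tab of the upper shell, a plate 70 mm wide (y) and 10 mm thick (z) that stands out 45 mm from the middle of its free edge; this point lies at x -196, z 15 mm of the hinge's frame, 19 mm from the tab's end, in the middle of its thickness. Axes as lid_hinge.
- caliper: bystander: steel caliper, 210 mm long (x), up to 60 mm wide, 12 mm high, lying between tray and case.
- ring_gauge: bystander: steel ring gauge, 76 mm across, 22 mm high.
- bottle: bystander: white plastic bottle, 66 mm across, 170 mm high.
- mug: bystander: white mug, 82 mm across, 95 mm high.
- gauge_box: bystander: wooden gauge-block box, 110 x 190 x 45 mm.
- stand: bystander: dial indicator on a magnetic base, base 60 x 50 mm, 205 mm high, its arm reaching 98 mm towards its -x.
There are look-alikes about, which are no part of the job. Leave any turquoise or yellow look-alike of the flange alone.

How it is judged:
On the way, in this order (a step that is already met when the one before it is completed fails the run):
1. the tray is held with its lip over the mouth of the case, no more than about 60 mm above the rim, with all three parts still on the tray (x of tray_lip in the frame of case between -0.079 and 0.079 m and y of tray_lip in the frame of case between -0.104 and 0.104 m and z of tray_lip in the frame of case between 0.02 and 0.12 m and x of block in the frame of tray between -0.075 and 0.075 m and y of block in the frame of tray between -0.065 and 0.065 m and z of block in the frame of tray between -0.01 and 0.04 m and x of bracket in the frame of tray between -0.075 and 0.075 m and y of bracket in the frame of tray between -0.065 and 0.065 m and z of bracket in the frame of tray between -0.01 and 0.04 m and x of flange in the frame of tray between -0.075 and 0.075 m and y of flange in the frame of tray between -0.065 and 0.065 m and z of flange in the frame of tray between -0.01 and 0.04 m), for 0.2 s.
2. all three parts have slid off the tray into the lower shell of the case (x of block in the frame of case between -0.08 and 0.08 m and y of block in the frame of case between -0.105 and 0.105 m and z of block in the frame of case between 0 and 0.09 m and x of bracket in the frame of case between -0.08 and 0.08 m and y of bracket in the frame of case between -0.105 and 0.105 m and z of bracket in the frame of case between 0 and 0.09 m and x of flange in the frame of case between -0.08 and 0.08 m and y of flange in the frame of case between -0.105 and 0.105 m and z of flange in the frame of case between 0 and 0.09 m and not (x of block in the frame of tray between -0.075 and 0.075 m and y of block in the frame of tray between -0.065 and 0.065 m and z of block in the frame of tray between -0.01 and 0.04 m) and not (x of bracket in the frame of tray between -0.075 and 0.075 m and y of bracket in the frame of tray between -0.065 and 0.065 m and z of bracket in the frame of tray between -0.01 and 0.04 m) and not (x of flange in the frame of tray between -0.075 and 0.075 m and y of flange in the frame of tray between -0.065 and 0.065 m and z of flange in the frame of tray between -0.01 and 0.04 m)), for 0.2 s.
At the end, for the whole second after the job is handed in: All three parts rest inside the case (origins within its walls, below 90 mm), the case is shut to within 0.03 rad, and the tray rests flat on the mat (tilt below 0.05 rad, centre within 75 mm along and 55 mm across of the mat's centre, underside below 8 mm) (x of block in the frame of case between -0.08 and 0.08 m and y of block in the frame of case between -0.105 and 0.105 m and z of block in the frame of case between 0 and 0.09 m and x of bracket in the frame of case between -0.08 and 0.08 m and y of bracket in the frame of case between -0.105 and 0.105 m and z of bracket in the frame of case between 0 and 0.09 m and x of flange in the frame of case between -0.08 and 0.08 m and y of flange in the frame of case between -0.105 and 0.105 m and z of flange in the frame of case between 0 and 0.09 m and value of joint lid below 0.03 rad and x of tray in the frame of mat between -0.075 and 0.075 m and y of tray in the frame of mat between -0.055 and 0.055 m and z of tray in the frame of mat below 0.008 m and angle between tray's own z axis and vertical below 0.05 rad and linear speed of each of block, bracket, flange, tray below 0.03 m/s); the robot touches nothing.
It fails at once if another thing on the bench is disturbed (moved more than 30 mm) (distance of any of caliper, ring_gauge, bottle, mug, gauge_box, stand from where it was at the start of the episode above 0.03 m).
It also fails if it takes over 72 s, if anything falls off the work surface, if the arm or the gripper's body presses on something with over 40 N, if the wrist force passes 120 N, or if a joint passes its speed limit or range.

ROBOT

A 6-joint arm with a two-finger parallel gripper is mounted at the origin on the work surface. World frame = base frame: x ahead of the robot, y to its left, z up, the work surface at z = 0. Lengths are in m, angles in rad, forces in N, time in s.
With the tool pointing down it reaches from about 0.3 to 1 m from the base axis. Payload 5.1 kg.
Tool frame: the origin (TCP) lies between the finger pads; the fingertips stand 8 mm ahead of it and the grasp point (between the pads) lies 11 mm behind it (robot.tip_reach is the distance from the TCP to the fingertips, in m); z points along the fingers, x is the direction in which the jaws open and shut, and the axes are right-handed (so a half turn about z gives the same grasp; the last joint's range is limited). The gripper opens to 95 mm and grips with 3 to 60 N. Pads are 20 mm wide; open, the fingers measure 119 mm over their backs; the gripper's body (75 mm by 180 mm) begins 59 mm behind the grasp point.
Start: joints at [1.203, 0.124, 1.65, -0, 1.367, -0.083], TCP at [0.183, 0.624, 0.2] pointing down, gripper open.
Joint ranges: [-2.61, 2.61], [-1.02, 2.33], [0.03, 2.71], [-1.35, 4.49], [0.32, 2.68], [-2.91, 2.91]. Speed limits (rad/s): [2.57, 2.57, 3.14, 3.14, 3.14, 3.14].

INTERFACE

Orientations are given as a unit quaternion [w, x, y, z].
In Python, from rig import sense, grab_frame, close_job, robot gives the robot as it stands.
- The arm moves only by the tool apply_moves, never from a script. Its argument "plan" is a list of rows, each an object with "translation": the shift along the tool's x, y, z in m, a list of three; "delta_rot": the turn, a rotation vector about the tool's x, y, z in rad, a list of three; "hand": the closure, from -1 (fully open) to 1 (shut), so that 0 is half open. A call has exactly 8 rows; each row shifts and turns the commanded pose from where the row before left it, along the tool's axes as they then stand; what a row does not reach is not made up. A row lasts 1/12 s, in which the tool goes at most 41.7 mm and 7.16 degrees, less where a joint would pass 70% of its speed; a pose out of reach is approached as far as the arm can. A call with a gripper value outside its range is refused whole. The fingers move at their own pace and stop on an object; the grip force is fixed at half the most. Time passes only in rows, so rows that do not move let the fingers close, or fill a call up. It gives the time, the measured TCP pose, the force and the opening at its end, in the units of the state.
- sense(): the state, without advancing time (a new reading comes with each control period).
- grab_frame(name): name is "scene" or "top" or "wrist"; returns a dict with "color" (384x512x3 uint8, red, green, blue), "vfov" (degrees; the focal length in pixels is half the picture's height over the tangent of half this angle, whatever the lens; pixels are square), "cx", "cy" (the principal point, pixels), "R" (3x3) and "t" (3): a world point X has camera coordinates R X + t. Camera axes: x right, y down, z forward; pixel columns grow to the right and rows downward; lengths in m; the calibration is good to about 2 mm. A picture is of the moment at which its call begins. There is no depth.
- close_job(): hands the job in, once; it reports no verdict.
The state is a dict: "clock": time; "joints": joint angles; "qvel": joint speeds; "effort": joint torques, N m; "position": TCP position; "orientation": TCP orientation; "force": force on the tool from outside, world axes, zero at the start; "moment": the same for the moment, N m; "finger_gap": opening from 0.0 (shut) to 1.0 (fully open).
Only numpy, scipy, OpenCV 4.12 (cv2) and the standard library are available. Lean on these libraries where they do the work, as an engineer would, in place of code of your own. Each camera call takes 0.05 s, during which the arm holds its last target.

## Working session

There is one attempt and no reset: what is moved stays moved. The work goes in short steps, Python scripts to look and compute and a tool call to move; the robot and the scene stay as the last step left them, time stands still between calls to the robot, and variables do not carry over. Pictures are saved under pics/ and viewed, and the job is handed in when it is done.

Besides the shell and the picture viewer there is one more tool, called after ">>>" as name(argument=value, ...), one argument or row to a line, values as JSON. apply_moves: Moves the arm, as the interface text tells. Its arguments: {"type":"object","properties":{"plan":{"type":"array","items":{"type":"object","properties":{"translation":{"type":"array","items":{"type":"number"}},"delta_rot":{"type":"array","items":{"type":"number"}},"hand":{"type":"number"}}}}},"required":["plan"]}

```bash
ls; mkdir -p pics; cat > h.py <<'E'
import numpy as np, cv2
from rig import sense, grab_frame, close_job, robot
from scipy.spatial.transform import Rotation as Ro
def snap(n,fn):
    f=grab_frame(n); cv2.imwrite('pics/'+fn,cv2.cvtColor(f['color'],cv2.COLOR_RGB2BGR)); return f
def K(f):
    h=f['color'].shape[0]; return h/2/np.tan(np.radians(f['vfov'])/2)
def ray(f,u,v):
    k=K(f); d=np.array([(u-f['cx'])/k,(v-f['cy'])/k,1.]); R=np.array(f['R']); t=np.array(f['t'])
    return -R.T@t, R.T@d
def onz(f,u,v,z):
    o,d=ray(f,u,v); return o+d*(z-o[2])/d[2]
def proj(f,X):
    c=np.array(f['R'])@np.array(X)+np.array(f['t']); k=K(f); return c[0]/c[2]*k+f['cx'],c[1]/c[2]*k+f['cy']
E
python3 - <<'E'
from h import *
import pickle
s=sense();print({k:np.round(v,3).tolist() for k,v in s.items()})
for n in ['scene','top','wrist']:
    f=snap(n,n+'0.png'); pickle.dump(f,open(n+'0.pkl','wb'))
    print(n,f['vfov'],f['cx'],f['cy'],np.round(-np.array(f['R']).T@f['t'],3), [k for k in f])
E
```

```text
pics
{'clock': 0.0, 'joints': [1.203, 0.124, 1.652, 0.0, 1.367, -0.083], 'qvel': [0.001, -0.001, 0.002, 0.001, 0.0, -0.001], 'effort': [-0.001, -41.761, -35.992, 0.077, 0.049, -0.0], 'position': [0.182, 0.623, 0.199], 'orientation': [0.001, 0.8, 0.6, -0.001], 'force': [0.756, -0.579, -0.359], 'moment': [0.031, -0.044, 0.063], 'finger_gap': 1.0}
scene 55.92233613552955 245.7636556663044 198.85289786794763 [ 1.22  -0.103  0.982] ['color', 'vfov', 'cx', 'cy', 'R', 't']
top 55.20272128968189 254.19610641854896 195.54398964821533 [ 0.45  -0.033  1.27 ] ['color', 'vfov', 'cx', 'cy', 'R', 't']
wrist 59.84151203052379 254.49119428464832 195.80470107317296 [0.114 0.645 0.384] ['color', 'vfov', 'cx', 'cy', 'R', 't']
```

View pics/top0.png

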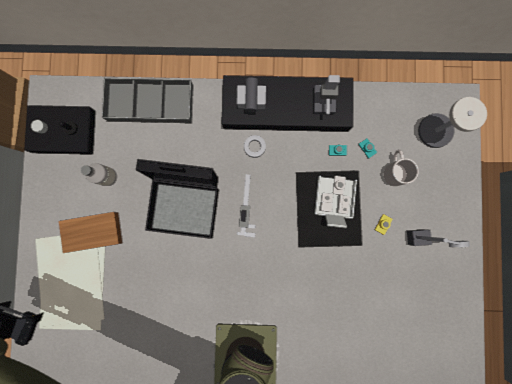

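View pics/scene0.png

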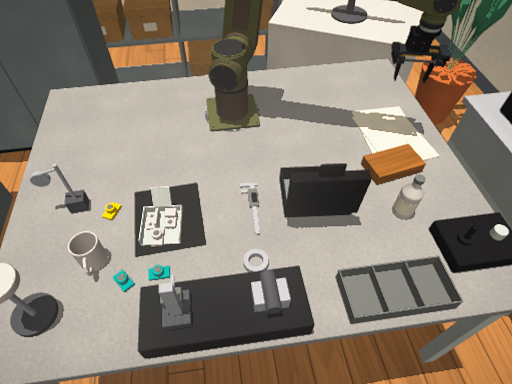

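View pics/wrist0.png

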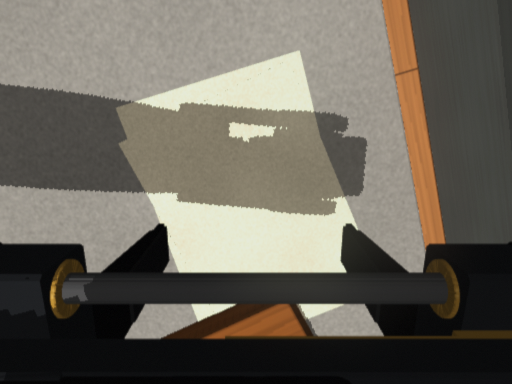

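```bash
python3 - <<'E'
from h import *
a=cv2.imread('pics/top0.png'); b=cv2.imread('pics/scene0.png')
cv2.imwrite('pics/c1.png',cv2.resize(a[160:260,285:375],None,fx=6,fy=6,interpolation=cv2.INTER_CUBIC))
cv2.imwrite('pics/c2.png',cv2.resize(a[145:250,130:265],None,fx=5,fy=5,interpolation=cv2.INTER_CUBIC))
cv2.imwrite('pics/c3.png',cv2.resize(b[175:260,125:215],None,fx=6,fy=6,interpolation=cv2.INTER_CUBIC))
E
```

```text
(no output)
```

View pics/c1.png

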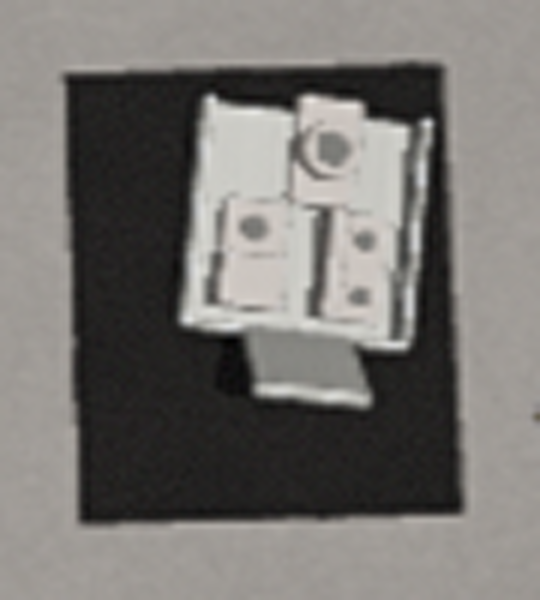

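View pics/c2.png

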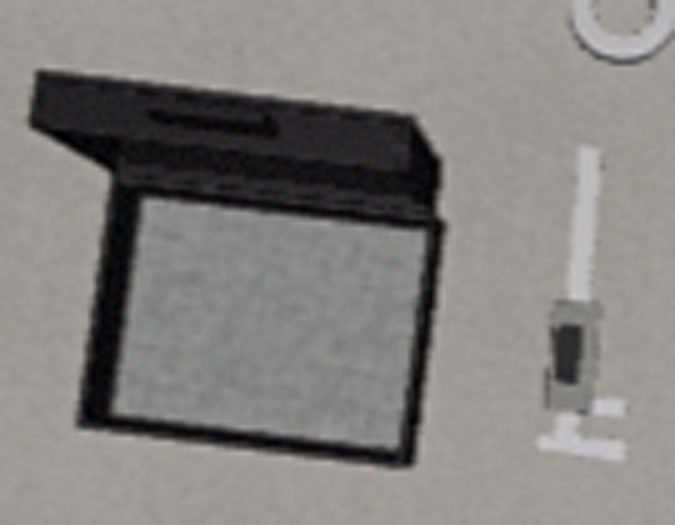

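View pics/c3.png

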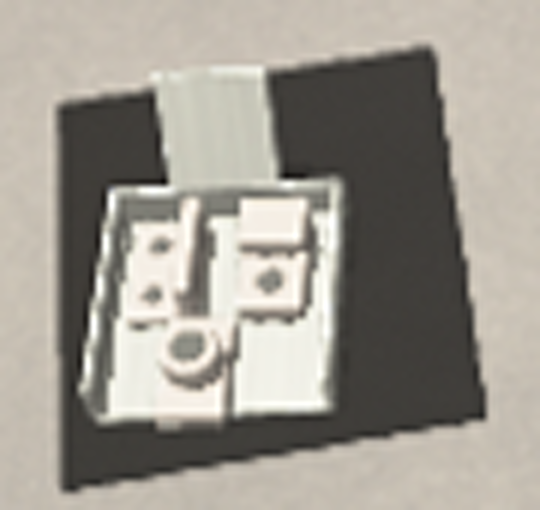

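```bash
python3 - <<'E'
from h import *
import pickle
f=pickle.load(open('top0.pkl','rb')); g=pickle.load(open('scene0.pkl','rb'))
def c1(u,v,z): return onz(f,285+(u+.5)/6-.5,160+(v+.5)/6-.5,z)
def c2(u,v,z): return onz(f,130+(u+.5)/5-.5,145+(v+.5)/5-.5,z)
def c3(u,v,z): return onz(g,125+(u+.5)/6-.5,175+(v+.5)/6-.5,z)
print('mat');M=[c1(*p,.003) for p in [(66,74),(442,66),(464,512),(82,522)]];print(np.round(M,3),np.mean(M,0))
print('tray rim')
T=[c1(*p,.033) for p in [(180,325),(408,352),(432,120),(206,97)]];print(np.round(T,3),np.mean(T,0))
print('tray scene'); T=[c3(*p,.033) for p in [(345,180),(108,185)]]+[c3(*p,.007) for p in [(332,410),(100,422)]];print(np.round(T,3),np.mean(T,0))
print('grip top edge ends',[np.round(c1(*p,.092),3) for p in [(254,388),(370,404)]],[np.round(c3(*p,.092),3) for p in [(268,67),(152,73)]])
print('flange corner',[np.round(c1(*p,.012+.007),3) for p in [(300,95),(364,102),(352,206),(292,198)]])
print('case front rim .06',[np.round(c2(*p,.06),3) for p in [(80,425),(408,466),(110,180),(440,222)]])
print('z0',[np.round(c2(*p,.0),3) for p in [(410,466),(440,222)]])
print('floor .006',[np.round(c2(*p,.006),3) for p in [(112,417),(400,452),(428,230),(142,196)]])
E
```

```text
mat
[[ 0.623 -0.158  0.003]
 [ 0.632 -0.374  0.003]
 [ 0.377 -0.388  0.003]
 [ 0.366 -0.171  0.003]] [ 0.49966053 -0.27264104  0.003     ]
tray rim
[[ 0.479 -0.221  0.033]
 [ 0.467 -0.348  0.033]
 [ 0.597 -0.361  0.033]
 [ 0.608 -0.234  0.033]] [ 0.53768467 -0.29074461  0.033     ]
tray scene
[[ 0.482 -0.219  0.033]
 [ 0.465 -0.348  0.033]
 [ 0.611 -0.235  0.007]
 [ 0.6   -0.354  0.007]] [ 0.53962548 -0.28906616  0.02      ]
grip top edge ends [array([ 0.445, -0.251,  0.092]), array([ 0.438, -0.313,  0.092])] [array([ 0.445, -0.25 ,  0.092]), array([ 0.44 , -0.312,  0.092])]
flange corner [array([ 0.612, -0.289,  0.019]), array([ 0.609, -0.326,  0.019]), array([ 0.549, -0.319,  0.019]), array([ 0.553, -0.285,  0.019])]
case front rim .06 [array([0.413, 0.338, 0.06 ]), array([0.391, 0.121, 0.06 ]), array([0.576, 0.325, 0.06 ]), array([0.553, 0.105, 0.06 ])]
z0 [array([0.389, 0.127, 0.   ]), array([0.558, 0.112, 0.   ])]
floor .006 [array([0.417, 0.333, 0.006]), array([0.398, 0.134, 0.006]), array([0.551, 0.119, 0.006]), array([0.57 , 0.319, 0.006])]
```

```bash
python3 - <<'E'
from h import *
a=cv2.imread('pics/top0.png'); b=cv2.imread('pics/scene0.png')
def br(x): return np.clip((x/255.)**0.45*255,0,255).astype(np.uint8)
cv2.imwrite('pics/d1.png',cv2.resize(br(a[150:200,130:225]),None,fx=8,fy=8,interpolation=cv2.INTER_CUBIC))
cv2.imwrite('pics/d2.png',cv2.resize(br(b[155:225,270:375]),None,fx=7,fy=7,interpolation=cv2.INTER_CUBIC))
E
```

```text
(no output)
```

View pics/d1.png

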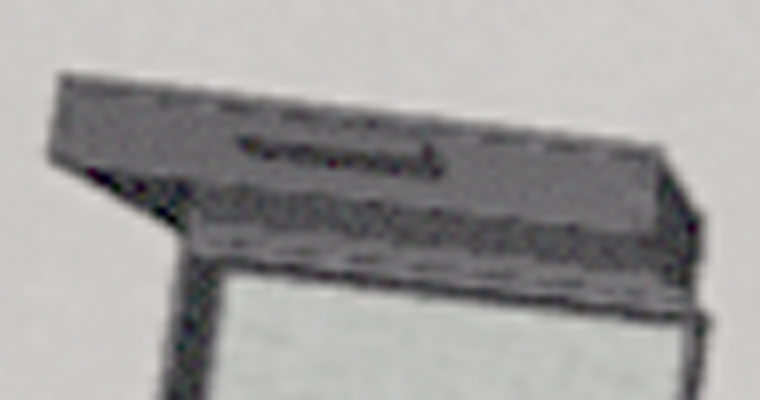

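View pics/d2.png

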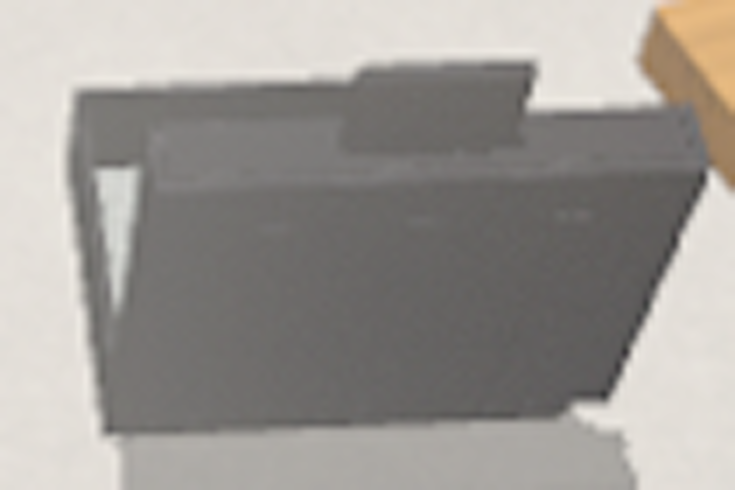

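```bash
cat >> h.py <<'E'
def tri(L):
    A=np.zeros((3,3));b=np.zeros(3);rs=[ray(*l) for l in L]
    for o,d in rs:
        d=d/np.linalg.norm(d);P=np.eye(3)-np.outer(d,d);A+=P;b+=P@o
    X=np.linalg.solve(A,b)
    return X,[round(float(np.linalg.norm(np.cross(X-o,d/np.linalg.norm(d)))),4) for o,d in rs]
E
python3 - <<'E'
from h import *
import pickle
f=pickle.load(open('top0.pkl','rb')); g=pickle.load(open('scene0.pkl','rb'))
d1=lambda u,v:(f,130+(u+.5)/8-.5,150+(v+.5)/8-.5)
d2=lambda u,v:(g,270+(u+.5)/7-.5,155+(v+.5)/7-.5)
C=np.array([.4865,.2225,0]);yaw=-.095
Rc=Ro.from_euler('z',yaw)
for a,b in [((62,75),(708,172)),((660,145),(155,190)),((50,158),(690,107)),((240,148),(536,63)),((440,150),(358,70))]:
    X,r=tri([d1(*a),d2(*b)]); c=Rc.inv().apply(X-C); h=c-[.085,0,.0605]
    print(np.round(X,3),r,'hinge rel',np.round(h,3))
    # angle for outer corner (-170,34)
    print(np.degrees(np.arctan2(h[2],-h[0])), np.hypot(h[0],h[2]))
E
```

```text
[0.621 0.321 0.224] [0.0007, 0.0007] hinge rel [0.039 0.111 0.163]
103.44063748156437 0.16803268270477403
[0.599 0.104 0.227] [0.0005, 0.0005] hinge rel [ 0.039 -0.107  0.167]
103.02561856943477 0.17109196870496524
[0.59  0.324 0.228] [0.0012, 0.0012] hinge rel [0.008 0.11  0.168]
92.84678038243717 0.16777098416738753
[0.591 0.248 0.266] [0.0044, 0.0044] hinge rel [0.016 0.036 0.205]
94.49665722505974 0.2058382019357849
[0.59  0.177 0.273] [0.0042, 0.0042] hinge rel [ 0.022 -0.035  0.213]
96.03775111251306 0.2138226911658138
```

```bash
cat >> h.py <<'E'
from scipy.spatial.transform import Slerp
def cur():
    s=sense(); q=s['orientation']; return np.array(s['position']),Ro.from_quat([q[1],q[2],q[3],q[0]])
def toolR(yaw,tilt):
    # tilt: forward lean of pointing direction in direction yaw; tool x forward
    z=np.array([np.sin(tilt),0,-np.cos(tilt)]);x=np.array([np.cos(tilt),0,np.sin(tilt)]);y=np.cross(z,x)
    return Ro.from_euler('z',yaw)*Ro.from_matrix(np.stack([x,y,z],1))
def plan(way,hand,start=None,ease=True):
    """way: list of (pos,R,n). prints rows; simulates rounding"""
    p,R=start or cur(); rows=[]
    for tp,tR,n in way:
        p0,R0=p,R
        t=np.arange(1,n+1)/n
        s=t*t*(3-2*t) if ease=='s' else t
        sl=Slerp([0,1],Ro.concatenate([R0,tR]))
        for a in s:
            gp=p0+(np.array(tp)-p0)*a; gR=sl(a)
            d=np.round(R.inv().apply(gp-p),4); r=np.round((R.inv()*gR).as_rotvec(),3)
            p=p+R.apply(d); R=R*Ro.from_rotvec(r)
            rows.append((d,r))
    for i,(d,r) in enumerate(rows):
        if i%8==0: print('--call')
        print('{"translation":%s,"delta_rot":%s,"hand":%s},'%(json.dumps((d+0.).tolist()),json.dumps((r+0.).tolist()),hand), '  ' if np.linalg.norm(d)<.0417 and np.linalg.norm(r)<.125 else 'TOO FAST')
    print('end',np.round(p,4)); return p,R
import json
def gap(): s=sense(); return np.round(s['position'],4),np.round(s['force'],1),s['finger_gap'],s['clock'],np.round(s['joints'],3)
E
python3 - <<'E'
from h import *
C=np.array([.5385,-.290,.003]);Y=-.10
RT=Ro.from_euler('z',Y); G=C+RT.apply([-.0855,0,.069]); R=toolR(Y,.5)
z=R.apply([0,0,1]); tcp=G+z*.011
print('G',G,'tcp',tcp)
pre=tcp-z*.10
p,r=cur()
Rm=Slerp([0,1],Ro.concatenate([r,R]))
plan([([.36,.30,.36],Rm(.45),12),(pre+[-0.0,0.08,.06],R,12),(pre,R,8)],0)
E
```

```text
G [ 0.45342714 -0.28146424  0.072     ] tcp [ 0.45867448 -0.28199073  0.06234659]
--call
{"translation":[-0.0217, 0.0218, -0.0134],"delta_rot":[-0.013, 0.016, 0.051],"hand":0},   
{"translation":[-0.0204, 0.023, -0.0134],"delta_rot":[-0.013, 0.015, 0.051],"hand":0},   
{"translation":[-0.019, 0.0242, -0.0134],"delta_rot":[-0.013, 0.016, 0.05],"hand":0},   
{"translation":[-0.0175, 0.0253, -0.0133],"delta_rot":[-0.013, 0.016, 0.051],"hand":0},   
{"translation":[-0.016, 0.0263, -0.0133],"delta_rot":[-0.013, 0.015, 0.051],"hand":0},   
{"translation":[-0.0144, 0.0272, -0.0132],"delta_rot":[-0.013, 0.016, 0.051],"hand":0},   
{"translation":[-0.0128, 0.0281, -0.013],"delta_rot":[-0.013, 0.016, 0.051],"hand":0},   
{"translation":[-0.0111, 0.0289, -0.0129],"delta_rot":[-0.013, 0.015, 0.051],"hand":0},   
--call
{"translation":[-0.0095, 0.0296, -0.0126],"delta_rot":[-0.012, 0.016, 0.05],"hand":0},   
{"translation":[-0.0077, 0.0302, -0.0124],"delta_rot":[-0.013, 0.016, 0.051],"hand":0},   
{"translation":[-0.006, 0.0307, -0.0122],"delta_rot":[-0.013, 0.015, 0.051],"hand":0},   
{"translat
[... 1217 characters left out ...]
, TOO FAST
--call
{"translation":[-0.0027, 0.01, 0.0071],"delta_rot":[0.0, 0.0, 0.0],"hand":0},   
{"translation":[-0.0027, 0.0099, 0.007],"delta_rot":[0.0, 0.0, 0.0],"hand":0},   
{"translation":[-0.0028, 0.01, 0.0071],"delta_rot":[0.0, 0.0, 0.0],"hand":0},   
{"translation":[-0.0027, 0.0099, 0.007],"delta_rot":[0.0, 0.0, 0.0],"hand":0},   
{"translation":[-0.0027, 0.01, 0.0071],"delta_rot":[0.0, 0.0, 0.0],"hand":0},   
{"translation":[-0.0027, 0.0099, 0.0071],"delta_rot":[0.0, 0.0, 0.0],"hand":0},   
{"translation":[-0.0027, 0.01, 0.007],"delta_rot":[0.0, 0.0, 0.0],"hand":0},   
{"translation":[-0.0027, 0.0099, 0.0071],"delta_rot":[0.0, 0.0, 0.0],"hand":0},   
end [ 0.411  -0.2772  0.1501]
```

>>> apply_moves(
  plan=[
    {"translation":[-0.022,0.022,-0.0135],"delta_rot":[-0.013,0.016,0.051],"hand":0},
    {"translation":[-0.02,0.023,-0.0135],"delta_rot":[-0.013,0.016,0.051],"hand":0},
    {"translation":[-0.019,0.024,-0.0135],"delta_rot":[-0.013,0.016,0.051],"hand":0},
    {"translation":[-0.0175,0.025,-0.0135],"delta_rot":[-0.013,0.016,0.051],"hand":0},
    {"translation":[-0.016,0.026,-0.0135],"delta_rot":[-0.013,0.016,0.051],"hand":0},
    {"translation":[-0.0145,0.027,-0.013],"delta_rot":[-0.013,0.016,0.051],"hand":0},
    {"translation":[-0.013,0.028,-0.013],"delta_rot":[-0.013,0.016,0.051],"hand":0},
    {"translation":[-0.011,0.029,-0.013],"delta_rot":[-0.013,0.016,0.051],"hand":0},
  ],
)

```text
clock: 0.82
position: [0.3002, 0.4067, 0.3078]
orientation: [0.003, 0.903, 0.422, 0.082]
force: [0.1, -0.3, -0.1]
finger_gap: 0.521
```

>>> apply_moves(
  plan=[
    {"translation":[-0.0095,0.03,-0.0125],"delta_rot":[-0.013,0.016,0.051],"hand":0},
    {"translation":[-0.008,0.03,-0.0125],"delta_rot":[-0.013,0.016,0.051],"hand":0},
    {"translation":[-0.006,0.031,-0.012],"delta_rot":[-0.013,0.016,0.051],"hand":0},
    {"translation":[-0.004,0.031,-0.012],"delta_rot":[-0.013,0.016,0.051],"hand":0},
    {"translation":[-0.02,0.03,0.005],"delta_rot":[-0.016,0.019,0.062],"hand":0},
    {"translation":[-0.02,0.032,0.005],"delta_rot":[-0.016,0.019,0.062],"hand":0},
    {"translation":[-0.018,0.033,0.006],"delta_rot":[-0.016,0.019,0.062],"hand":0},
    {"translation":[-0.016,0.034,0.008],"delta_rot":[-0.016,0.019,0.062],"hand":0},
  ],
)

```text
clock: 1.48
position: [0.3746, 0.1516, 0.3301]
orientation: [0.007, 0.965, 0.203, 0.168]
force: [0.6, -0.1, 0.8]
finger_gap: 0.5
```

```bash
python3 - <<'E'
from h import *
print(gap())
C=np.array([.5385,-.290,.003]);Y=-.10
R=toolR(Y,.5);tcp=np.array([.4587,-.2820,.0623]);pre=tcp-R.apply([0,0,.10])
plan([(pre+[0,.0,.03],R,16)],0)
E
```

```text
(array([0.3746, 0.1516, 0.3301]), array([ 0.6, -0.1,  0.8]), 0.5002868010379686, 1.4833, array([ 0.281, -0.755,  2.148, -0.039,  1.413, -0.135]))
--call
{"translation":[-0.0116, 0.0247, 0.0081],"delta_rot":[-0.008, 0.009, 0.031],"hand":0},   
{"translation":[-0.011, 0.025, 0.0083],"delta_rot":[-0.008, 0.009, 0.031],"hand":0},   
{"translation":[-0.0102, 0.0252, 0.0083],"delta_rot":[-0.008, 0.01, 0.03],"hand":0},   
{"translation":[-0.0096, 0.0255, 0.0085],"delta_rot":[-0.008, 0.009, 0.031],"hand":0},   
{"translation":[-0.0088, 0.0257, 0.0085],"delta_rot":[-0.008, 0.009, 0.031],"hand":0},   
{"translation":[-0.0081, 0.0258, 0.0087],"delta_rot":[-0.008, 0.009, 0.031],"hand":0},   
{"translation":[-0.0074, 0.0261, 0.0089],"delta_rot":[-0.008, 0.01, 0.03],"hand":0},   
{"translation":[-0.0067, 0.0262, 0.009],"delta_rot":[-0.008, 0.009, 0.031],"hand":0},   
--call
{"translation":[-0.006, 0.0263, 0.0091],"delta_rot":[-0.008, 0.009, 0.031],"hand":0},   
{"translation":[-0.0052, 0.0264, 0.0093],"delta_rot":[-0.008, 0.009, 0.031],"hand":0},   
{"translation":[-0.0045, 0.0265, 0.0094],"delta_rot":[-0.008, 0.01, 0.03],"hand":0},   
{"translation":[-0.0038, 0.0265, 0.0097],"delta_rot":[-0.008, 0.009, 0.031],"hand":0},   
{"translation":[-0.003, 0.0266, 0.0098],"delta_rot":[-0.008, 0.009, 0.031],"hand":0},   
{"translation":[-0.0024, 0.0266, 0.01],"delta_rot":[-0.008, 0.009, 0.031],"hand":0},   
{"translation":[-0.0015, 0.0265, 0.0102],"delta_rot":[-0.008, 0.009, 0.031],"hand":0},   
{"translation":[-0.0009, 0.0265, 0.0104],"delta_rot":[-0.008, 0.01, 0.03],"hand":0},   
end [ 0.411  -0.2772  0.18  ]
```

>>> apply_moves(
  plan=[
    {"translation":[-0.0115,0.025,0.008],"delta_rot":[-0.008,0.0093,0.0307],"hand":0},
    {"translation":[-0.011,0.025,0.008],"delta_rot":[-0.008,0.0093,0.0307],"hand":0},
    {"translation":[-0.01,0.025,0.0085],"delta_rot":[-0.008,0.0093,0.0307],"hand":0},
    {"translation":[-0.0095,0.0255,0.0085],"delta_rot":[-0.008,0.0093,0.0307],"hand":0},
    {"translation":[-0.009,0.0255,0.0085],"delta_rot":[-0.008,0.0093,0.0307],"hand":0},
    {"translation":[-0.008,0.026,0.0085],"delta_rot":[-0.008,0.0093,0.0307],"hand":0},
    {"translation":[-0.0075,0.026,0.009],"delta_rot":[-0.008,0.0093,0.0307],"hand":0},
    {"translation":[-0.0065,0.026,0.009],"delta_rot":[-0.008,0.0093,0.0307],"hand":0},
  ],
)

```text
clock: 2.15
position: [0.3932, -0.0626, 0.255]
orientation: [0.01, 0.975, 0.078, 0.209]
force: [0.0, 0.4, 0.3]
finger_gap: 0.502
```

>>> apply_moves(
  plan=[
    {"translation":[-0.006,0.0265,0.009],"delta_rot":[-0.008,0.0093,0.0307],"hand":0},
    {"translation":[-0.005,0.0265,0.0095],"delta_rot":[-0.008,0.0093,0.0307],"hand":0},
    {"translation":[-0.0045,0.0265,0.0095],"delta_rot":[-0.008,0.0093,0.0307],"hand":0},
    {"translation":[-0.004,0.0265,0.0095],"delta_rot":[-0.008,0.0093,0.0307],"hand":0},
    {"translation":[-0.003,0.0265,0.01],"delta_rot":[-0.008,0.0093,0.0307],"hand":0},
    {"translation":[-0.0025,0.0265,0.01],"delta_rot":[-0.008,0.0093,0.0307],"hand":0},
    {"translation":[-0.0015,0.0265,0.01],"delta_rot":[-0.008,0.0093,0.0307],"hand":0},
    {"translation":[-0.001,0.0265,0.01],"delta_rot":[-0.008,0.0093,0.0307],"hand":0},
  ],
)

```text
clock: 2.82
position: [0.4115, -0.277, 0.1801]
orientation: [0.013, 0.968, -0.048, 0.247]
force: [1.3, -0.2, -0.1]
finger_gap: 0.499
```

```bash
python3 - <<'E'
from h import *
print(gap())
import pickle
f=snap('wrist','w1.png');pickle.dump(f,open('w1.pkl','wb'))
R=toolR(-.10,.5);tcp=np.array([.4587,-.2820,.0623]);pre=tcp-R.apply([0,0,.05])
plan([(pre,R,8)],0)
p,r=cur();print((r.inv()*R).as_rotvec())
# predicted grip plate top edge ends & lip
C=np.array([.5385,-.290,.003]);RT=Ro.from_euler('z',-.1)
for q in [(-.097,.03,.089),(-.097,-.03,.089),(-.0855,0,.069),(-.065,.063,.03),(-.065,-.063,.03)]: print(q,np.round(proj(f,C+RT.apply(q)),1))
E
```

```text
(array([ 0.4115, -0.277 ,  0.1801]), array([ 1.3, -0.2, -0.1]), 0.49906554902627814, 2.8167, array([-0.924, -0.512,  2.291,  0.417,  1.047, -0.977]))
--call
{"translation":[-0.0016, -0.0003, 0.0093],"delta_rot":[0.0, 0.0, 0.0],"hand":0},   
{"translation":[-0.0016, -0.0003, 0.0093],"delta_rot":[0.0, 0.001, -0.001],"hand":0},   
{"translation":[-0.0017, -0.0003, 0.0093],"delta_rot":[0.001, 0.0, 0.0],"hand":0},   
{"translation":[-0.0016, -0.0003, 0.0093],"delta_rot":[0.0, 0.001, 0.0],"hand":0},   
{"translation":[-0.0017, -0.0003, 0.0093],"delta_rot":[0.0, 0.0, -0.001],"hand":0},   
{"translation":[-0.0016, -0.0003, 0.0093],"delta_rot":[0.0, 0.0, 0.0],"hand":0},   
{"translation":[-0.0016, -0.0003, 0.0092],"delta_rot":[0.001, 0.001, -0.001],"hand":0},   
{"translation":[-0.0017, -0.0003, 0.0093],"delta_rot":[0.0, 0.0, 0.0],"hand":0},   
end [ 0.4348 -0.2796  0.1062]
[ 0.001819    0.00328797 -0.00292794]
(-0.097, 0.03, 0.089) [235.7 160.8]
(-0.097, -0.03, 0.089) [236.7 228.4]
(-0.0855, 0, 0.069) [238.1 189.1]
(-0.065, 0.063, 0.03) [238.8 117.7]
(-0.065, -0.063, 0.03) [240.1 235.2]
```

View pics/w1.png

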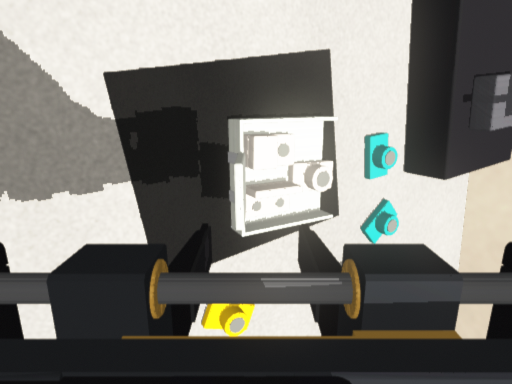

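```bash
python3 - <<'E'
from h import *
a=cv2.imread('pics/w1.png')
cv2.imwrite('pics/e1.png',cv2.resize(a[105:245,215:345],None,fx=4,fy=4,interpolation=cv2.INTER_CUBIC))
E
```

```text
(no output)
```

View pics/e1.png

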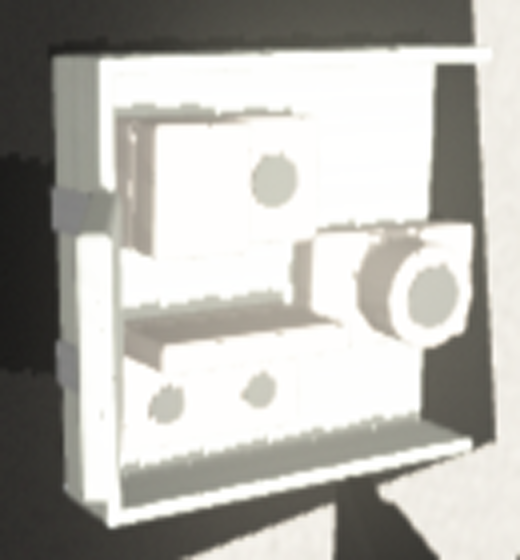

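```bash
python3 - <<'E'
from h import *
R=toolR(-.10,.5);tcp=np.array([.4602,-.2835,.0623]);
plan([(tcp-R.apply([0,0,.06]),R,7),(tcp,R,8)],0)
E
```

```text
--call
{"translation":[-0.0017, -0.0002, 0.0093],"delta_rot":[0.0, 0.0, 0.0],"hand":0},   
{"translation":[-0.0016, -0.0001, 0.0093],"delta_rot":[0.001, 0.001, -0.001],"hand":0},   
{"translation":[-0.0017, -0.0002, 0.0093],"delta_rot":[0.0, 0.0, 0.0],"hand":0},   
{"translation":[-0.0016, -0.0001, 0.0093],"delta_rot":[0.0, 0.001, -0.001],"hand":0},   
{"translation":[-0.0017, -0.0002, 0.0093],"delta_rot":[0.0, 0.0, 0.0],"hand":0},   
{"translation":[-0.0017, -0.0001, 0.0093],"delta_rot":[0.001, 0.001, -0.001],"hand":0},   
{"translation":[-0.0017, -0.0002, 0.0093],"delta_rot":[0.0, 0.0, 0.0],"hand":0},   
{"translation":[0.0, 0.0, 0.0075],"delta_rot":[0.0, 0.0, 0.0],"hand":0},   
--call
{"translation":[0.0, 0.0, 0.0075],"delta_rot":[0.0, 0.0, 0.0],"hand":0},   
{"translation":[0.0, 0.0, 0.0075],"delta_rot":[0.0, 0.0, 0.0],"hand":0},   
{"translation":[0.0, 0.0, 0.0075],"delta_rot":[0.0, 0.0, 0.0],"hand":0},   
{"translation":[0.0, 0.0, 0.0075],"delta_rot":[0.0, 0.0, 0.0],"hand":0},   
{"translation":[0.0, 0.0, 0.0075],"delta_rot":[0.0, 0.0, 0.0],"hand":0},   
{"translation":[0.0001, 0.0, 0.0075],"delta_rot":[0.0, 0.0, 0.0],"hand":0},   
{"translation":[0.0, 0.0, 0.0075],"delta_rot":[0.0, 0.0, 0.0],"hand":0},   
end [ 0.4602 -0.2835  0.0623]
```

>>> apply_moves(
  plan=[
    {"translation":[-0.0017,-0.0002,0.0093],"delta_rot":[0,0,0],"hand":0},
    {"translation":[-0.0017,-0.0001,0.0093],"delta_rot":[0.001,0.001,-0.001],"hand":0},
    {"translation":[-0.0017,-0.0002,0.0093],"delta_rot":[0,0,0],"hand":0},
    {"translation":[-0.0016,-0.0001,0.0093],"delta_rot":[0,0.001,-0.001],"hand":0},
    {"translation":[-0.0016,-0.0002,0.0093],"delta_rot":[0,0,0],"hand":0},
    {"translation":[-0.0017,-0.0001,0.0093],"delta_rot":[0.001,0.001,-0.001],"hand":0},
    {"translation":[-0.0017,-0.0002,0.0093],"delta_rot":[0,0,0],"hand":0},
    {"translation":[0,0,0.0075],"delta_rot":[0,0,0],"hand":0},
  ],
)

```text
clock: 3.53
position: [0.4366, -0.2763, 0.1102]
orientation: [0.012, 0.968, -0.045, 0.248]
force: [0.2, -0.7, -0.5]
finger_gap: 0.501
```

>>> apply_moves(
  plan=[
    {"translation":[0,0,0.0075],"delta_rot":[0,0,0],"hand":0},
    {"translation":[0,0,0.0075],"delta_rot":[0,0,0],"hand":0},
    {"translation":[0,0,0.0075],"delta_rot":[0,0,0],"hand":0},
    {"translation":[0,0,0.0075],"delta_rot":[0,0,0],"hand":0},
    {"translation":[0,0,0.0075],"delta_rot":[0,0,0],"hand":0},
    {"translation":[0,0,0.0075],"delta_rot":[0,0,0],"hand":0},
    {"translation":[0,0,0.0075],"delta_rot":[0,0,0],"hand":0},
    {"translation":[0,0,0],"delta_rot":[0,0,0],"hand":0},
  ],
)

```text
clock: 4.2
position: [0.4614, -0.2787, 0.0638]
orientation: [0.011, 0.968, -0.045, 0.247]
force: [-0.3, 0.7, -0.9]
finger_gap: 0.498
```

```bash
python3 - <<'E'
from h import *
print(gap())
a=snap('wrist','w2.png')['color']; b=snap('scene','s2.png')['color']
m=np.hstack([cv2.resize(a[60:290,100:400],(390,300)),cv2.resize(b[130:270,90:270],(386,300))])
cv2.imwrite('pics/m2.png',m[:,:,::-1])
E
```

```text
(array([ 0.4614, -0.2787,  0.0638]), array([-0.3,  0.7, -0.9]), 0.49827328309971214, 4.2, array([-0.83 , -0.247,  2.314,  0.492,  0.754, -1.045]))
```

View pics/m2.png

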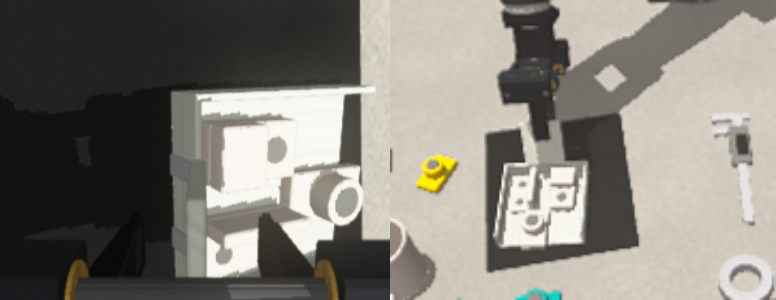

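>>> apply_moves(
  plan=[
    {"translation":[0,0.004,0.001],"delta_rot":[0,0,0],"hand":0.5},
    {"translation":[0,0,0],"delta_rot":[0,0,0],"hand":1},
    {"translation":[0,0,0],"delta_rot":[0,0,0],"hand":1},
    {"translation":[0,0,0],"delta_rot":[0,0,0],"hand":1},
    {"translation":[0,0,0],"delta_rot":[0,0,0],"hand":1},
    {"translation":[0,0,0],"delta_rot":[0,0,0],"hand":1},
    {"translation":[0,0,0],"delta_rot":[0,0,0],"hand":1},
    {"translation":[0,0,0],"delta_rot":[0,0,0],"hand":1},
  ],
)

```text
clock: 4.97
position: [0.4612, -0.2829, 0.064]
orientation: [0.012, 0.968, -0.045, 0.248]
force: [-0.4, 0.5, -2.3]
finger_gap: 0.084
```

```bash
python3 - <<'E'
from h import *
print(gap())
s=sense();p,r=cur();print(np.round(s['moment'],2),(r.inv()*toolR(-.1,.5)).as_rotvec())
# lift: lip up tilt back 0.15 (tray pitched lip up => tool tilt .65), pivot about back; 
R=toolR(-.1,.62)
plan([(p+[0,0,.02],r,4),(p+[-.0,0,.09],R*toolR(-.1,.5).inv()*r,12)],1)
E
```

```text
(array([ 0.4612, -0.2829,  0.064 ]), array([-0.4,  0.5, -2.3]), 0.08423358885254369, 4.9667, array([-0.837, -0.241,  2.309,  0.495,  0.754, -1.054]))
[-0.08  0.67  0.02] [-0.00307387 -0.00082501  0.00597719]
--call
{"translation":[0.0024, 0.0, -0.0044],"delta_rot":[0.0, 0.0, 0.0],"hand":1},   
{"translation":[0.0024, 0.0, -0.0044],"delta_rot":[0.0, 0.0, 0.0],"hand":1},   
{"translation":[0.0024, 0.0, -0.0044],"delta_rot":[0.0, 0.0, 0.0],"hand":1},   
{"translation":[0.0024, 0.0, -0.0043],"delta_rot":[0.0, 0.0, 0.0],"hand":1},   
{"translation":[0.0028, 0.0, -0.0051],"delta_rot":[0.0, 0.01, 0.0],"hand":1},   
{"translation":[0.0029, 0.0, -0.0051],"delta_rot":[0.0, 0.01, 0.0],"hand":1},   
{"translation":[0.0029, 0.0, -0.0051],"delta_rot":[0.0, 0.01, 0.0],"hand":1},   
{"translation":[0.0029, 0.0, -0.005],"delta_rot":[0.0, 0.01, 0.0],"hand":1},   
--call
{"translation":[0.003, 0.0, -0.005],"delta_rot":[0.0, 0.01, 0.0],"hand":1},   
{"translation":[0.0031, 0.0, -0.005],"delta_rot":[0.0, 0.01, 0.0],"hand":1},   
{"translation":[0.0031, 0.0, -0.0049],"delta_rot":[0.0, 0.01, 0.0],"hand":1},   
{"translation":[0.0031, 0.0, -0.0049],"delta_rot":[0.0, 0.01, 0.0],"hand":1},   
{"translation":[0.0032, 0.0, -0.0049],"delta_rot":[-0.001, 0.01, 0.0],"hand":1},   
{"translation":[0.0033, 0.0, -0.0049],"delta_rot":[0.0, 0.01, 0.0],"hand":1},   
{"translation":[0.0033, 0.0, -0.0048],"delta_rot":[0.0, 0.01, 0.0],"hand":1},   
{"translation":[0.0033, 0.0, -0.0048],"delta_rot":[0.0, 0.01, 0.0],"hand":1},   
end [ 0.4612 -0.2829  0.154 ]
```

>>> apply_moves(
  plan=[
    {"translation":[0.0024,0,-0.0044],"delta_rot":[0,0,0],"hand":1},
    {"translation":[0.0024,0,-0.0044],"delta_rot":[0,0,0],"hand":1},
    {"translation":[0.0024,0,-0.0044],"delta_rot":[0,0,0],"hand":1},
    {"translation":[0.0024,0,-0.0044],"delta_rot":[0,0,0],"hand":1},
    {"translation":[0.0029,0,-0.005],"delta_rot":[0,0.01,0],"hand":1},
    {"translation":[0.0029,0,-0.005],"delta_rot":[0,0.01,0],"hand":1},
    {"translation":[0.0029,0,-0.005],"delta_rot":[0,0.01,0],"hand":1},
    {"translation":[0.0029,0,-0.005],"delta_rot":[0,0.01,0],"hand":1},
  ],
)

```text
clock: 5.63
position: [0.4618, -0.2834, 0.1086]
orientation: [0.013, 0.962, -0.045, 0.268]
force: [-0.3, 0.1, -3.1]
finger_gap: 0.08
```

>>> apply_moves(
  plan=[
    {"translation":[0.003,0,-0.005],"delta_rot":[0,0.01,0],"hand":1},
    {"translation":[0.003,0,-0.005],"delta_rot":[0,0.01,0],"hand":1},
    {"translation":[0.003,0,-0.005],"delta_rot":[0,0.01,0],"hand":1},
    {"translation":[0.003,0,-0.005],"delta_rot":[0,0.01,0],"hand":1},
    {"translation":[0.0032,0,-0.005],"delta_rot":[0,0.01,0],"hand":1},
    {"translation":[0.0032,0,-0.005],"delta_rot":[0,0.01,0],"hand":1},
    {"translation":[0.0032,0,-0.005],"delta_rot":[0,0.01,0],"hand":1},
    {"translation":[0.0032,0,-0.005],"delta_rot":[0,0.01,0],"hand":1},
  ],
)

```text
clock: 6.3
position: [0.4608, -0.2832, 0.1555]
orientation: [0.015, 0.951, -0.044, 0.306]
force: [0.4, -0.1, -3.0]
finger_gap: 0.082
```

```bash
python3 - <<'E'
from h import *
print(gap()); import pickle
f=snap('wrist','w3.png'); a=f['color'];g=snap('scene','s3.png'); b=g['color']; pickle.dump(g,open('s3.pkl','wb'))
m=np.hstack([cv2.resize(a[60:290,100:400],(390,300)),cv2.resize(b[110:250,90:270],(386,300))])
cv2.imwrite('pics/m3.png',m[:,:,::-1])
E
```

```text
(array([ 0.4608, -0.2832,  0.1555]), array([ 0.4, -0.1, -3. ]), 0.08232499083456447, 6.3, array([-0.894, -0.42 ,  2.309,  0.576,  0.876, -1.091]))
```

View pics/m3.png

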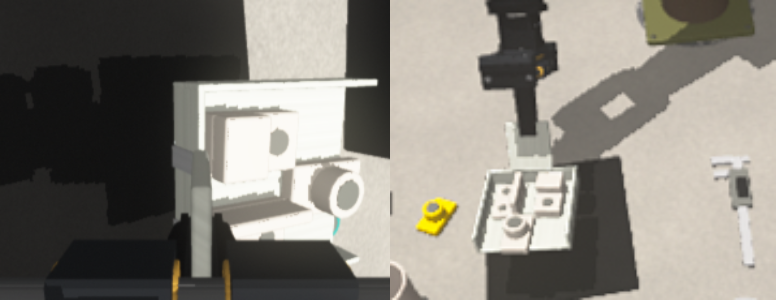

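```bash
cat > kin.py <<'E'
from h import *
from scipy.optimize import least_squares
D=[([1.203,.124,1.652,0,1.367,-.083],[.182,.623,.199],[.001,.8,.6,-.001]),
([.281,-.755,2.148,-.039,1.413,-.135],[.3746,.1516,.3301],[.007,.965,.203,.168]),
([-.924,-.512,2.291,.417,1.047,-.977],[.4115,-.277,.1801],[.013,.968,-.048,.247]),
([-.83,-.247,2.314,.492,.754,-1.045],[.4614,-.2787,.0638],[.011,.968,-.045,.247]),
([-.837,-.241,2.309,.495,.754,-1.054],[.4612,-.2829,.064],[.012,.968,-.045,.248]),
([-.894,-.42,2.309,.576,.876,-1.091],[.4608,-.2832,.1555],[.015,.951,-.044,.306])]
def rz(a): return Ro.from_euler('z',a)
def ry(a): return Ro.from_euler('y',a)
def fk(q,P,sg=(1,1)):
    a0,h,L1,e,L2,Lt=P
    R=rz(q[0]);p=R.apply([a0,0,h]);R=R*ry(q[1]);p=p+R.apply([0,0,L1]);R=R*ry(q[2]);p=p+R.apply([e,0,L2])
    R=R*rz(sg[0]*q[3])*ry(q[4]);p=p+R.apply([0,0,Lt]);R=R*rz(sg[1]*q[5]); return p,R
P0=[0,.3,.4,0,.4,.25]
if __name__=='__main__':
  for sg in [(1,1),(-1,1),(1,-1)]:
    f=lambda P:np.concatenate([fk(q,P,sg)[0]-p for q,p,_ in D])
    s=least_squares(f,P0);print(sg,np.round(s.x,4),np.abs(s.fun).max())
    for q,p,o in D: 
        R=Ro.from_quat([o[1],o[2],o[3],o[0]]); print(np.round((fk(q,s.x,sg)[1].inv()*R).as_rotvec(),3),end=' ')
    print()
E
python3 kin.py
```

```text
(1, 1) [-0.0544  0.3405  0.5383  0.0986  0.6707  0.4489] 0.05669418788998809
[ 2.000e-03 -1.000e-03  3.141e+00] [ 0.000e+00 -1.000e-03 -3.141e+00] [-1.000e-03 -0.000e+00  3.141e+00] [ 0.000e+00 -1.000e-03  3.141e+00] [-1.000e-03 -1.000e-03  3.141e+00] [ 0.00e+00 -1.00e-03  3.14e+00] 
(-1, 1) [ 0.2865 -0.3893 -0.0006 -0.2535  0.3075 -0.4381] 0.05674953482269074
[ 2.000e-03 -1.000e-03  3.141e+00] [ 0.016 -0.119  3.128] [ 0.813 -0.547 -2.553] [ 0.726 -0.421 -2.29 ] [ 0.734 -0.416 -2.284] [ 0.962 -0.5   -2.175] 
(1, -1) [-0.0544  0.3405  0.5383  0.0986  0.6707  0.4489] 0.05669418788998809
[ 2.000e-03 -1.000e-03  2.975e+00] [0.000e+00 1.000e-03 2.873e+00] [-1.000e-03  0.000e+00  1.187e+00] [-1.000e-03 -1.000e-03  1.051e+00] [-1.000e-03  0.000e+00  1.033e+00] [-0.    -0.     0.958]
```

```bash
cat > kin2.py <<'E'
from kin import *
def fk(q,P,sg=None):
    a0,h,L1,e,L2,Lt,dy,wx=P
    R=rz(q[0]);p=R.apply([a0,dy,h]);R=R*ry(q[1]);p=p+R.apply([0,0,L1]);R=R*ry(q[2]);p=p+R.apply([e,0,L2])
    R=R*rz(q[3])*ry(q[4]);p=p+R.apply([wx,0,Lt]);R=R*rz(q[5]+np.pi); return p,R
def fit(free):
    def full(x): P=np.array([0,.3,.4,0,.4,.25,.05,0.]);P[free]=x;return P
    f=lambda x:np.concatenate([fk(q,full(x))[0]-p for q,p,_ in D])
    s=least_squares(f,np.array([0,.3,.4,0,.4,.25,.05,0.])[free]);return full(s.x),np.abs(s.fun).max()
if __name__=='__main__':
    for fr in [[1,2,4,5,6],[0,1,2,4,5,6],[1,2,3,4,5,6],[0,1,2,3,4,5,6],[0,1,2,3,4,5,6,7]]:
        P,e=fit(fr);print(fr,np.round(P,4),e)
E
python3 kin2.py
```

```text
[1, 2, 4, 5, 6] [0.     0.1874 0.4263 0.     0.5985 0.2888 0.0577 0.    ] 0.01095334709371426
[0, 1, 2, 4, 5, 6] [-0.0013  0.188   0.4267  0.      0.5997  0.2895  0.0576  0.    ] 0.010997207862335878
[1, 2, 3, 4, 5, 6] [0.     0.2231 0.4516 0.0418 0.6127 0.3063 0.0537 0.    ] 0.0004495334619185609
[0, 1, 2, 3, 4, 5, 6] [5.000e-04 2.229e-01 4.514e-01 4.180e-02 6.122e-01 3.060e-01 5.380e-02
 0.000e+00] 0.0004792356041171675
[0, 1, 2, 3, 4, 5, 6, 7] [-0.001   0.2232  0.452   0.0421  0.6124  0.307   0.0538 -0.0013] 0.00038789213361206665
```

```bash
cat >> kin2.py <<'E'
P=np.array([0,.2231,.4516,.0418,.6127,.3063,.0537,0])
lo=np.array([-2.61,-1.02,.03,-1.35,.32,-2.91]);hi=np.array([2.61,2.33,2.71,4.49,2.68,2.91])
def ik(p,R,q0):
    def f(q):
        a,b=fk(q,P);return np.concatenate([(a-p)*5,(b.inv()*R).as_rotvec()])
    s=least_squares(f,np.clip(q0,lo+.01,hi-.01),bounds=(lo,hi));return s.x,np.abs(s.fun).max()
CC=np.array([.4865,.2245,0]);CY=-.095
def case2w(c): return CC+rz(CY).apply(c)
TT=np.array([-.1452,0,.0570])  # tcp - lip in tray
def tcp_for(lip_case,yaw,th):
    L=case2w(lip_case); return L+(rz(yaw)*ry(th)).apply(TT), toolR(yaw,.5-th)
E
python3 - <<'E'
from kin2 import *
q0=np.array([-.894,-.42,2.309,.576,.876,-1.091])
for yaw in [-.1,.3,.7,1.1,1.47]:
  for lip in [(-.03,0,.11),]:
    c,s=np.cos(yaw-CY),np.sin(yaw-CY)
    lip=np.array([-.03*c,-.03*s-.01*abs(s),.11])
    for th in [-.12,.0,.4,.8,1.1]:
        l=lip.copy(); l[2]-=.03*max(th,0)/.8
        p,R=tcp_for(l,yaw,th); q,e=ik(p,R,q0)
        print(yaw,th,np.round(p,3),np.round(q,2),round(e,4)); 
E
```

```text
-0.1 -0.12 [0.306 0.243 0.149] [ 0.92 -0.75  2.51 -0.59  1.11  1.22] 0.0
-0.1 0.0 [0.312 0.242 0.167] [ 0.82 -0.73  2.43 -0.43  1.15  1.04] 0.0
-0.1 0.4 [0.346 0.239 0.204] [ 0.52 -0.48  2.17 -0.06  1.37  0.63] 0.0
-0.1 0.8 [0.397 0.233 0.224] [ 0.33 -0.14  1.89  0.12  1.66  0.43] 0.0
-0.1 1.1 [0.442 0.229 0.224] [0.25 0.14 1.68 0.2  1.88 0.36] 0.0
0.3 -0.12 [0.313 0.167 0.149] [ 0.47 -1.02  2.6  -0.16  1.07  0.24] 0.1057
0.3 0.0 [0.319 0.169 0.167] [ 0.39 -1.02  2.55 -0.06  1.15  0.1 ] 0.0379
0.3 0.4 [0.351 0.179 0.204] [ 0.34 -0.58  2.23 -0.    1.39  0.04] 0.0
0.3 0.8 [0.4   0.194 0.224] [ 0.33 -0.14  1.9   0.01  1.69  0.03] 0.0
0.3 1.1 [0.443 0.207 0.224] [0.32 0.17 1.65 0.01 1.92 0.02] 0.0
0.7 -0.12 [0.347 0.101 0.149] [-0.31 -1.02  2.61  0.54  1.29 -1.11] 0.0399
0.7 0.0 [0.352 0.105 0.167] [-0.18 -1.    2.55  0.4   1.28 -0.94] 0.0
0.7 0.4 [0.378 0.126 0.204] [ 0.15 -0.56  2.22  0.05  1.4  -0.56] 0.0
0.7 0.8 [0.417 0.159 0.224] [ 0.32 -0.14  1.9  -0.11  1.67 -0.38] 0.0
0.7 1.1 [0.451 0.188 0.224] [ 0.39  0.16  1.66 -0.18  1.89 -0.31] 0.0
1.1 -0.12 [0.404 0.054 0.149] [-0.47 -0.57  2.41  0.64  1.35 -1.73] 0.0
1.1 0.0 [0.406 0.059 0.167] [-0.36 -0.58  2.36  0.51  1.34 -1.58] 0.0
1.1 0.4 [0.421 0.089 0.204] [ 0.02 -0.44  2.15  0.09  1.39 -1.09] 0.0
1.1 0.8 [0.445 0.135 0.224] [ 0.32 -0.15  1.9  -0.21  1.6  -0.77] 0.0
1.1 1.1 [0.465 0.175 0.224] [ 0.46  0.11  1.71 -0.35  1.8  -0.64] 0.0
1.47 -0.12 [0.467 0.034 0.149] [-0.42 -0.19  2.14  0.59  1.44 -2.05] 0.0
1.47 0.0 [0.468 0.04  0.167] [-0.35 -0.24  2.12  0.49  1.41 -1.93] 0.0
1.47 0.4 [0.471 0.074 0.204] [-0.02 -0.29  2.03  0.1   1.39 -1.51] 0.0
1.47 0.8 [0.476 0.125 0.224] [ 0.32 -0.15  1.9  -0.27  1.51 -1.12] 0.0
1.47 1.1 [0.481 0.17  0.224] [ 0.51  0.05  1.78 -0.48  1.67 -0.92] 0.0
```

```bash
cat >> kin2.py <<'E'
def check(way,q0,n=8):
    """way [(p,R)] ; prints worst ik err & joint rates per row n per segment"""
    out=[];q=np.array(q0)
    for (p0,R0),(p1,R1,n) in zip(way[:-1],way[1:]):
        sl=Slerp([0,1],Ro.concatenate([R0,R1]))
        for k in range(1,n+1):
            a=k/n; qn,e=ik(p0+(np.array(p1)-p0)*a,sl(a),q); out.append((k,np.round(qn,2),round(e,4),np.round(np.abs(qn-q).max()*12,2))); q=qn
    return out
E
python3 - <<'E'
from kin2 import *
q0=np.array([-.894,-.42,2.309,.576,.876,-1.091])
for th in [-.12,-.06,0,.05]:
  for x in [.36,.38,.40,.42,.46]:
    r=[]
    for y in [-.1,-.03,.03,.1,.17]:
        q,e=ik(np.array([x,y,.17]),toolR(-.1,.5-th),q0); r.append((round(e,3),round(q[1],2)))
    print(th,x,r)
E
```

```text
-0.12 0.36 [(np.float64(0.076), np.float64(-1.02)), (np.float64(0.126), np.float64(-1.02)), (np.float64(0.099), np.float64(-1.02)), (np.float64(0.029), np.float64(-1.02)), (np.float64(0.0), np.float64(-0.89))]
-0.12 0.38 [(np.float64(0.035), np.float64(-1.02)), (np.float64(0.077), np.float64(-1.02)), (np.float64(0.058), np.float64(-1.02)), (np.float64(0.0), np.float64(-1.02)), (np.float64(0.0), np.float64(-0.83))]
-0.12 0.4 [(np.float64(0.0), np.float64(-1.0)), (np.float64(0.027), np.float64(-1.02)), (np.float64(0.014), np.float64(-1.02)), (np.float64(0.0), np.float64(-0.94)), (np.float64(0.0), np.float64(-0.77))]
-0.12 0.42 [(np.float64(0.0), np.float64(-0.92)), (np.float64(0.0), np.float64(-0.98)), (np.float64(0.0), np.float64(-0.96)), (np.float64(0.0), np.float64(-0.86)), (np.float64(0.0), np.float64(-0.71))]
-0.12 0.46 [(np.float64(0.0), np.float64(-0.76)), (np.float64(0.0), np.float64(-0.8)), (np.float64(0.0), np.float64(-0.79)), (np.float64(0.0), np.float64(-0.71)), (np.float64(0.0), np.float64(-0.59))]
-0.06 0.36 [(np.float64(0.045), np.float64(-1.02)), (np.float64(0.088), np.
[... 2240 characters left out ...]
.0), np.float64(-0.95)), (np.float64(0.0), np.float64(-0.86)), (np.float64(0.0), np.float64(-0.73))]
0.05 0.4 [(np.float64(0.0), np.float64(-0.83)), (np.float64(0.0), np.float64(-0.88)), (np.float64(0.0), np.float64(-0.87)), (np.float64(0.0), np.float64(-0.79)), (np.float64(0.0), np.float64(-0.67))]
0.05 0.42 [(np.float64(0.0), np.float64(-0.76)), (np.float64(0.0), np.float64(-0.8)), (np.float64(0.0), np.float64(-0.79)), (np.float64(0.0), np.float64(-0.72)), (np.float64(0.0), np.float64(-0.61))]
0.05 0.46 [(np.float64(0.0), np.float64(-0.62)), (np.float64(0.0), np.float64(-0.66)), (np.float64(0.0), np.float64(-0.65)), (np.float64(0.0), np.float64(-0.59)), (np.float64(0.0), np.float64(-0.5))]
```

```bash
python3 - <<'E'
from kin2 import *
q0=np.array([-.894,-.42,2.309,.576,.876,-1.091])
p,r=cur(); Y1=1.47; dyaw=rz(Y1+.1)
g,Rg=tcp_for((0,-.04,.112),Y1,-.12); print(g)
sp=[p]; 
w1=np.array([.465,-.10,.155]); R1=rz(Y1+.1)*r
mid=rz(.785)*r
for o in check([(p,r),(p+(w1-p)*.5,mid,10),(w1,R1,10),(g,Rg,12)],q0): print(*o)
plan([(p+(w1-p)*.5,mid,10),(w1,R1,10),(g,Rg,12)],1)
E
```

```text
[0.4675133  0.03446727 0.15120788]Traceback (most recent call last):
  File "<stdin>", line 8, in <module>
  File "kin2.py", line 27, in check
    for (p0,R0),(p1,R1,n) in zip(way[:-1],way[1:]):
        ^^^^^^^
ValueError: too many values to unpack (expected 2)
```

```bash
sed -i 's/for (p0,R0),(p1,R1,n) in/for (p0,R0,_),(p1,R1,n) in/' kin2.py; python3 - <<'E'
from kin2 import *
q0=np.array([-.894,-.42,2.309,.576,.876,-1.091])
p,r=cur(); Y1=1.47
g,Rg=tcp_for((0,-.04,.112),Y1,-.12); print(g)
w1=np.array([.465,-.10,.155]); R1=rz(Y1+.1)*r
mid=rz(.785)*r
o=check([(p,r,0),(p+(w1-p)*.5,mid,10),(w1,R1,10),(g,Rg,12)],q0)
print(max(x[2] for x in o),max(x[3] for x in o)); [print(*x) for x in o[::4]]
plan([(p+(w1-p)*.5,mid,10),(w1,R1,10),(g,Rg,12)],1)
E
```

```text
[0.4675133  0.03446727 0.15120788]
0.0 1.08
1 [-0.9  -0.41  2.3   0.6   0.92 -1.18] 0.0 1.08
5 [-0.92 -0.36  2.26  0.66  1.09 -1.49] 0.0 0.83
9 [-0.89 -0.28  2.21  0.66  1.24 -1.73] 0.0 0.68
3 [-0.83 -0.2   2.14  0.63  1.37 -1.94] 0.0 0.58
7 [-0.74 -0.12  2.07  0.57  1.48 -2.12] 0.0 0.52
1 [-0.64 -0.07  2.03  0.52  1.54 -2.23] 0.0 0.21
5 [-0.57 -0.12  2.08  0.55  1.51 -2.17] 0.0 0.23
9 [-0.49 -0.16  2.12  0.57  1.47 -2.1 ] 0.0 0.25
--call
{"translation":[-0.0006, -0.0092, -0.0004],"delta_rot":[0.046, 0.0, -0.064],"hand":1},   
{"translation":[0.0, -0.0092, 0.0001],"delta_rot":[0.046, 0.0, -0.063],"hand":1},   
{"translation":[0.0006, -0.0091, 0.0005],"delta_rot":[0.046, 0.0, -0.064],"hand":1},   
{"translation":[0.0012, -0.0091, 0.0009],"delta_rot":[0.045, 0.001, -0.064],"hand":1},   
{"translation":[0.0018, -0.0089, 0.0013],"delta_rot":[0.046, 0.0, -0.064],"hand":1},   
{"translation":[0.0023, -0.0087, 0.0018],"delta_rot":[0.046, 0.0, -0.063],"hand":1},   
{"translation":[0.0029, -0.0085, 0.0021],"delta_rot":[0.046, 0.0, -0.064],"hand":1},   
{"translation":[0.0034, -0.0082, 0.0025]
[... 1475 characters left out ...]
ion":[0.0089, -0.0009, 0.0068],"delta_rot":[-0.001, -0.001, 0.0],"hand":1},   
{"translation":[0.0089, -0.0009, 0.0067],"delta_rot":[0.0, 0.0, 0.001],"hand":1},   
{"translation":[0.0089, -0.0009, 0.0068],"delta_rot":[0.0, 0.0, 0.0],"hand":1},   
{"translation":[0.0089, -0.0009, 0.0068],"delta_rot":[0.0, 0.0, 0.001],"hand":1},   
{"translation":[0.0089, -0.0009, 0.0067],"delta_rot":[0.0, -0.001, 0.0],"hand":1},   
{"translation":[0.0089, -0.0009, 0.0068],"delta_rot":[0.0, 0.0, 0.001],"hand":1},   
{"translation":[0.0089, -0.0009, 0.0067],"delta_rot":[0.0, 0.0, 0.0],"hand":1},   
{"translation":[0.0089, -0.0009, 0.0068],"delta_rot":[0.0, -0.001, 0.001],"hand":1},   
end [0.4675 0.0345 0.1512]
```

>>> apply_moves(
  plan=[
    {"translation":[-0.0006,-0.0092,-0.0004],"delta_rot":[0.0458,0.0002,-0.0637],"hand":1},
    {"translation":[0,-0.0092,0.0001],"delta_rot":[0.0458,0.0002,-0.0637],"hand":1},
    {"translation":[0.0006,-0.0091,0.0005],"delta_rot":[0.0458,0.0002,-0.0637],"hand":1},
    {"translation":[0.0012,-0.0091,0.0009],"delta_rot":[0.0458,0.0002,-0.0637],"hand":1},
    {"translation":[0.0018,-0.0089,0.0013],"delta_rot":[0.0458,0.0002,-0.0637],"hand":1},
    {"translation":[0.0023,-0.0087,0.0018],"delta_rot":[0.0458,0.0002,-0.0637],"hand":1},
    {"translation":[0.0029,-0.0085,0.0021],"delta_rot":[0.0458,0.0002,-0.0637],"hand":1},
    {"translation":[0.0034,-0.0082,0.0025],"delta_rot":[0.0458,0.0002,-0.0637],"hand":1},
  ],
)

```text
clock: 7.07
position: [0.4623, -0.2097, 0.1544]
orientation: [-0.081, 0.918, 0.253, 0.296]
force: [-0.2, 0.1, -2.2]
finger_gap: 0.083
```

>>> apply_moves(
  plan=[
    {"translation":[0.0039,-0.0078,0.0029],"delta_rot":[0.0458,0.0002,-0.0637],"hand":1},
    {"translation":[0.0043,-0.0074,0.0032],"delta_rot":[0.0458,0.0002,-0.0637],"hand":1},
    {"translation":[0.0048,-0.007,0.0036],"delta_rot":[0.0458,0.0002,-0.0637],"hand":1},
    {"translation":[0.0053,-0.0064,0.0038],"delta_rot":[0.0458,0.0002,-0.0637],"hand":1},
    {"translation":[0.0057,-0.0059,0.0042],"delta_rot":[0.0458,0.0002,-0.0637],"hand":1},
    {"translation":[0.006,-0.0054,0.0044],"delta_rot":[0.0458,0.0002,-0.0637],"hand":1},
    {"translation":[0.0064,-0.0048,0.0046],"delta_rot":[0.0458,0.0002,-0.0637],"hand":1},
    {"translation":[0.0066,-0.0041,0.0049],"delta_rot":[0.0458,0.0002,-0.0637],"hand":1},
  ],
)

```text
clock: 7.73
position: [0.4644, -0.1366, 0.1538]
orientation: [-0.168, 0.795, 0.524, 0.257]
force: [-0.1, -0.4, -3.4]
finger_gap: 0.082
```

>>> apply_moves(
  plan=[
    {"translation":[0.0069,-0.0035,0.005],"delta_rot":[0.0458,0.0002,-0.0637],"hand":1},
    {"translation":[0.0071,-0.0028,0.0052],"delta_rot":[0.0458,0.0002,-0.0637],"hand":1},
    {"translation":[0.0072,-0.0021,0.0052],"delta_rot":[0.0458,0.0002,-0.0637],"hand":1},
    {"translation":[0.0073,-0.0014,0.0054],"delta_rot":[0.0458,0.0002,-0.0637],"hand":1},
    {"translation":[0.0075,-0.001,0.0057],"delta_rot":[0,0,0],"hand":1},
    {"translation":[0.0075,-0.001,0.0057],"delta_rot":[0,0,0],"hand":1},
    {"translation":[0.0075,-0.001,0.0057],"delta_rot":[0,0,0],"hand":1},
    {"translation":[0,0,0],"delta_rot":[0,0,0],"hand":1},
  ],
)

```text
clock: 8.4
position: [0.4638, -0.0694, 0.1528]
orientation: [-0.207, 0.704, 0.64, 0.228]
force: [0.0, -0.1, -3.0]
finger_gap: 0.086
```

```bash
python3 - <<'E'
from kin2 import *
print(gap())
f=snap('wrist','w4.png'); a=f['color'];g=snap('scene','s4.png'); b=g['color']
m=np.hstack([cv2.resize(a[60:290,100:400],(390,300)),cv2.resize(b[100:260,130:360],(400,280))[:,:390] if 0 else cv2.resize(b[100:260,130:360],(400,300))])
cv2.imwrite('pics/m4.png',m[:,:,::-1])
p,r=cur();g,Rg=tcp_for((0,-.04,.112),1.47,-.12); plan([(g,Rg,10)],1)
E
```

```text
(array([ 0.4638, -0.0694,  0.1528]), array([ 0. , -0.1, -3. ]), 0.08612305900274968, 8.4, array([-0.612, -0.095,  2.056,  0.535,  1.53 , -2.207]))
--call
{"translation":[0.0084, -0.0007, 0.0063],"delta_rot":[0.0, 0.0, 0.0],"hand":1},   
{"translation":[0.0084, -0.0006, 0.0063],"delta_rot":[0.0, -0.001, 0.001],"hand":1},   
{"translation":[0.0085, -0.0007, 0.0063],"delta_rot":[0.0, 0.0, 0.0],"hand":1},   
{"translation":[0.0084, -0.0007, 0.0063],"delta_rot":[-0.001, -0.001, 0.001],"hand":1},   
{"translation":[0.0084, -0.0007, 0.0062],"delta_rot":[0.0, 0.0, 0.0],"hand":1},   
{"translation":[0.0084, -0.0007, 0.0063],"delta_rot":[0.0, -0.001, 0.001],"hand":1},   
{"translation":[0.0085, -0.0007, 0.0063],"delta_rot":[0.0, 0.0, 0.0],"hand":1},   
{"translation":[0.0084, -0.0007, 0.0062],"delta_rot":[0.0, -0.001, 0.001],"hand":1},   
--call
{"translation":[0.0084, -0.0007, 0.0063],"delta_rot":[0.0, 0.0, 0.0],"hand":1},   
{"translation":[0.0085, -0.0007, 0.0062],"delta_rot":[-0.001, -0.001, 0.001],"hand":1},   
end [0.4675 0.0345 0.1513]
```

View pics/m4.png

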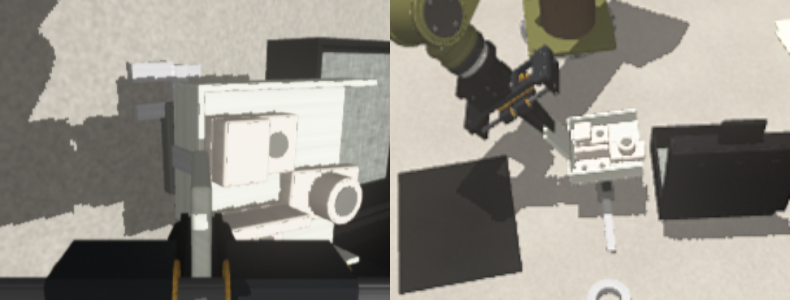

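>>> apply_moves(
  plan=[
    {"translation":[0.0084,-0.0007,0.0063],"delta_rot":[0,0,0],"hand":1},
    {"translation":[0.0084,-0.0007,0.0063],"delta_rot":[0,-0.001,0.001],"hand":1},
    {"translation":[0.0084,-0.0007,0.0063],"delta_rot":[0,0,0],"hand":1},
    {"translation":[0.0084,-0.0007,0.0063],"delta_rot":[-0.001,-0.001,0.001],"hand":1},
    {"translation":[0.0084,-0.0007,0.0063],"delta_rot":[0,0,0],"hand":1},
    {"translation":[0.0084,-0.0007,0.0063],"delta_rot":[0,-0.001,0.001],"hand":1},
    {"translation":[0.0084,-0.0007,0.0063],"delta_rot":[0,0,0],"hand":1},
    {"translation":[0.0084,-0.0007,0.0063],"delta_rot":[0,-0.001,0.001],"hand":1},
  ],
)

```text
clock: 9.17
position: [0.4669, 0.0143, 0.1514]
orientation: [-0.205, 0.706, 0.639, 0.226]
force: [0.4, -0.5, -3.0]
finger_gap: 0.085
```

>>> apply_moves(
  plan=[
    {"translation":[0.0084,-0.0007,0.0063],"delta_rot":[0,0,0],"hand":1},
    {"translation":[0.0084,-0.0007,0.0063],"delta_rot":[0,0,0],"hand":1},
    {"translation":[0,0,0],"delta_rot":[0,-0.02,0],"hand":1},
    {"translation":[0,0,0],"delta_rot":[0,-0.02,0],"hand":1},
    {"translation":[0,0,0],"delta_rot":[0,0,0],"hand":1},
    {"translation":[0,0,0],"delta_rot":[0,0,0],"hand":1},
    {"translation":[0,0,0],"delta_rot":[0,0,0],"hand":1},
    {"translation":[0,0,0],"delta_rot":[0,0,0],"hand":1},
  ],
)

```text
clock: 9.83
position: [0.4677, 0.0338, 0.1509]
orientation: [-0.192, 0.71, 0.643, 0.212]
force: [0.1, -0.2, -2.5]
finger_gap: 0.084
```

```bash
python3 - <<'E'
from kin2 import *
s=gap();print(s)
f=snap('top','t5.png'); a=f['color'];g=snap('scene','s5.png'); b=g['color']
m=np.hstack([cv2.resize(a[140:260,120:280],(400,300)),cv2.resize(b[100:260,170:400],(400,300))])
cv2.imwrite('pics/m5.png',m[:,:,::-1])
p,r=cur()
tilt=lambda th:tcp_for((0,-.04,.112-.03*min(1,max(th,0)/.4)),1.47,th)
way=[tilt(0.)+(4,),tilt(.25)+(4,),tilt(.5)+(4,),tilt(.75)+(5,),tilt(1.0)+(6,)]
o=check([(p,r,0)]+way,s[4]);print(max(x[2] for x in o),max(x[3] for x in o))
plan(way,1)
E
```

```text
(array([0.4677, 0.0338, 0.1509]), array([ 0.1, -0.2, -2.5]), 0.08422646406476116, 9.8333, array([-0.402, -0.2  ,  2.137,  0.558,  1.423, -2.02 ]))
0.0 0.83
--call
{"translation":[0.0038, -0.0001, -0.0029],"delta_rot":[0.0, -0.02, 0.0],"hand":1},   
{"translation":[0.0038, 0.0, -0.003],"delta_rot":[-0.001, -0.021, 0.0],"hand":1},   
{"translation":[0.0037, -0.0001, -0.0031],"delta_rot":[0.0, -0.02, 0.0],"hand":1},   
{"translation":[0.0037, 0.0, -0.0031],"delta_rot":[0.0, -0.02, 0.001],"hand":1},   
{"translation":[0.0059, 0.0, -0.0011],"delta_rot":[0.0, -0.063, 0.0],"hand":1},   
{"translation":[0.0059, 0.0, -0.0016],"delta_rot":[0.0, -0.062, 0.0],"hand":1},   
{"translation":[0.0057, 0.0, -0.0018],"delta_rot":[0.0, -0.063, 0.0],"hand":1},   
{"translation":[0.0056, 0.0, -0.0023],"delta_rot":[0.0, -0.062, 0.0],"hand":1},   
--call
{"translation":[0.0075, 0.0, -0.0025],"delta_rot":[0.0, -0.063, 0.0],"hand":1},   
{"translation":[0.0073, 0.0, -0.003],"delta_rot":[0.0, -0.062, 0.0],"hand":1},   
{"translation":[0.0071, 0.0, -0.0035],"delta_rot":[0.0, -0.063, 0.0],"hand":1},   
{"transla
[... 317 characters left out ...]
1},   
{"translation":[0.0059, 0.0, -0.0051],"delta_rot":[0.0, -0.05, 0.0],"hand":1},   
--call
{"translation":[0.0055, 0.0, -0.0055],"delta_rot":[0.0, -0.05, 0.0],"hand":1},   
{"translation":[0.0055, 0.0, -0.0035],"delta_rot":[0.0, -0.042, 0.0],"hand":1},   
{"translation":[0.0053, 0.0, -0.0037],"delta_rot":[0.0, -0.041, 0.0],"hand":1},   
{"translation":[0.0051, 0.0, -0.004],"delta_rot":[0.0, -0.042, 0.0],"hand":1},   
{"translation":[0.005, 0.0, -0.0041],"delta_rot":[0.0, -0.042, 0.0],"hand":1},   
{"translation":[0.0048, 0.0, -0.0044],"delta_rot":[0.0, -0.042, 0.0],"hand":1},   
{"translation":[0.0046, 0.0, -0.0045],"delta_rot":[0.0, -0.041, 0.0],"hand":1},   
end [0.4796 0.1543 0.2349]
```

View pics/m5.png

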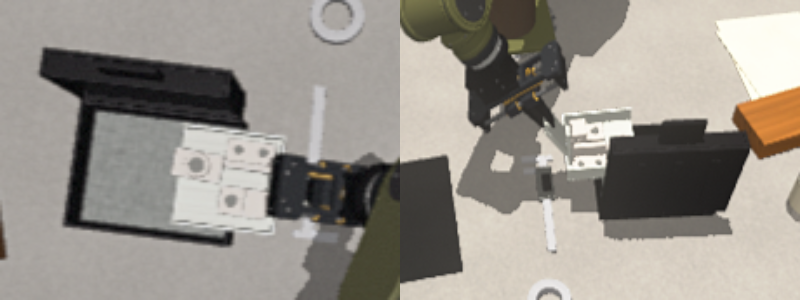

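>>> apply_moves(
  plan=[
    {"translation":[0.0038,0,-0.003],"delta_rot":[0,-0.02,0],"hand":1},
    {"translation":[0.0038,0,-0.003],"delta_rot":[0,-0.02,0],"hand":1},
    {"translation":[0.0037,0,-0.003],"delta_rot":[0,-0.02,0],"hand":1},
    {"translation":[0.0037,0,-0.003],"delta_rot":[0,-0.02,0],"hand":1},
    {"translation":[0.0059,0,-0.0011],"delta_rot":[0,-0.063,0],"hand":1},
    {"translation":[0.0059,0,-0.0016],"delta_rot":[0,-0.063,0],"hand":1},
    {"translation":[0.0057,0,-0.0018],"delta_rot":[0,-0.063,0],"hand":1},
    {"translation":[0.0056,0,-0.0023],"delta_rot":[0,-0.063,0],"hand":1},
  ],
)

```text
clock: 10.6
position: [0.4704, 0.0597, 0.186]
orientation: [-0.082, 0.736, 0.666, 0.091]
force: [-0.3, 0.1, -1.9]
finger_gap: 0.08
```

>>> apply_moves(
  plan=[
    {"translation":[0.0075,0,-0.0025],"delta_rot":[0,-0.0625,0],"hand":1},
    {"translation":[0.0073,0,-0.003],"delta_rot":[0,-0.0625,0],"hand":1},
    {"translation":[0.0071,0,-0.0035],"delta_rot":[0,-0.0625,0],"hand":1},
    {"translation":[0.0069,0,-0.0038],"delta_rot":[0,-0.0625,0],"hand":1},
    {"translation":[0.0065,0,-0.0042],"delta_rot":[0,-0.05,0],"hand":1},
    {"translation":[0.0063,0,-0.0046],"delta_rot":[0,-0.05,0],"hand":1},
    {"translation":[0.0061,0,-0.0048],"delta_rot":[0,-0.05,0],"hand":1},
    {"translation":[0.0059,0,-0.0051],"delta_rot":[0,-0.05,0],"hand":1},
  ],
)

```text
clock: 11.27
position: [0.4753, 0.1131, 0.2198]
orientation: [0.068, 0.738, 0.668, -0.074]
force: [-0.1, 0.0, -2.1]
finger_gap: 0.08
```

```bash
python3 - <<'E'
from kin2 import *
s=gap();print(s)
f=snap('top','t6.png'); a=f['color'];g=snap('scene','s6.png'); b=g['color'];w=snap('wrist','w6.png')['color']
m=np.hstack([cv2.resize(a[140:260,120:280],(400,300)),cv2.resize(w,(400,300))])
cv2.imwrite('pics/m6.png',m[:,:,::-1])
p,r=cur();g,G=tcp_for((0,-.04,.082),1.47,.7);print(p-g,(r.inv()*G).as_rotvec())
E
```

```text
(array([0.4753, 0.1131, 0.2198]), array([-0.1,  0. , -2.1]), 0.08029256344844765, 11.2667, array([ 0.243, -0.196,  1.939, -0.191,  1.468, -1.203]))
[0.0002843  0.00264936 0.00014672] [ 0.0014946  -0.00108217  0.00397274]
```

View pics/m6.png

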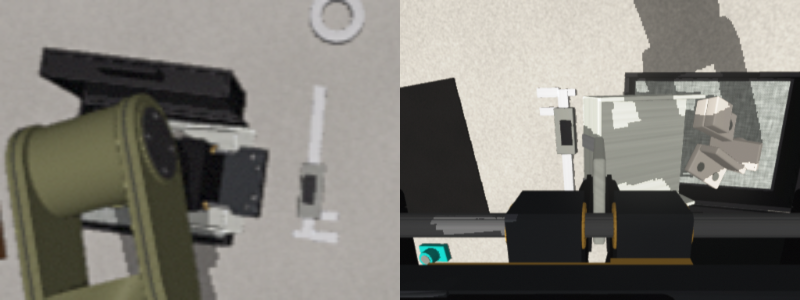

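>>> apply_moves(
  plan=[
    {"translation":[0.0055,0,-0.0055],"delta_rot":[0,-0.04,0],"hand":1},
    {"translation":[0.005,0,-0.005],"delta_rot":[0,-0.04,0],"hand":1},
    {"translation":[0,0,0],"delta_rot":[0,0,0],"hand":1},
    {"translation":[0,0,-0.004],"delta_rot":[0,0,0],"hand":1},
    {"translation":[0,0,-0.008],"delta_rot":[0,0,0],"hand":1},
    {"translation":[0,0,-0.01],"delta_rot":[0,0,0],"hand":1},
    {"translation":[0,0,-0.01],"delta_rot":[0,0,0],"hand":1},
    {"translation":[0,0,-0.006],"delta_rot":[0,0,0],"hand":1},
  ],
)

```text
clock: 12.08
position: [0.4784, 0.1346, 0.2653]
orientation: [0.094, 0.734, 0.664, -0.102]
force: [0.5, -0.2, -2.4]
finger_gap: 0.083
```

```bash
python3 - <<'E'
from kin2 import *
s=gap();print(s)
b=snap('scene','s7.png')['color'];w=snap('wrist','w7.png')['color']
m=np.hstack([cv2.resize(b[90:260,170:400],(400,300)),cv2.resize(w[60:300,200:512],(390,300))])
cv2.imwrite('pics/m7.png',m[:,:,::-1])
p,r=cur()
# return: back to yaw -.1, above mat
Ct=np.array([.525,-.278,.003]); Y=-.07
TG=np.array([-.0802,0,.0610])
def tp(C,Y,th): return C+(rz(Y)*ry(th)).apply(TG),toolR(Y,.5-th)
a1=p+[0,-.05,.02]; R1=toolR(1.45,.3)
w=[(a1,r,4),(np.array([.46,0.0,.19]),toolR(1.3,.4),12),(tp(Ct+[0,0,.08],Y,0)[0],tp(Ct,Y,0)[1],22),(tp(Ct+[0,0,.012],Y,0)[0],tp(Ct,Y,0)[1],8)]
o=check([(p,r,0)]+w,s[4]);print(max(x[2] for x in o),max(x[3] for x in o))
plan(w,1)
E
```

```text
(array([0.4784, 0.1346, 0.2653]), array([ 0.5, -0.2, -2.4]), 0.08338259297865967, 12.0833, array([ 0.322, -0.165,  1.846, -0.255,  1.575, -1.135]))
0.0 0.7
--call
{"translation":[-0.0133, 0.0013, -0.0014],"delta_rot":[0.0, 0.0, 0.0],"hand":1},   
{"translation":[-0.0134, 0.0012, -0.0014],"delta_rot":[0.0, 0.0, 0.0],"hand":1},   
{"translation":[-0.0133, 0.0013, -0.0013],"delta_rot":[0.0, 0.0, 0.0],"hand":1},   
{"translation":[-0.0133, 0.0012, -0.0014],"delta_rot":[0.0, 0.0, 0.0],"hand":1},   
{"translation":[-0.0047, -0.0009, 0.0096],"delta_rot":[-0.001, 0.056, 0.015],"hand":1},   
{"translation":[-0.0053, -0.0008, 0.0093],"delta_rot":[0.0, 0.057, 0.014],"hand":1},   
{"translation":[-0.0058, -0.0007, 0.009],"delta_rot":[-0.001, 0.056, 0.015],"hand":1},   
{"translation":[-0.0063, -0.0007, 0.0087],"delta_rot":[0.0, 0.057, 0.014],"hand":1},   
--call
{"translation":[-0.0068, -0.0005, 0.0083],"delta_rot":[-0.001, 0.056, 0.015],"hand":1},   
{"translation":[-0.0073, -0.0005, 0.0079],"delta_rot":[-0.001, 0.057, 0.014],"hand":1},   
{"translation":[-0.0077, -0.0003, 0.0075],"delta_rot":[
[... 2457 characters left out ...]
004, 0.056],"hand":1},   
{"translation":[-0.0041, 0.0, 0.0075],"delta_rot":[0.0, 0.0, 0.0],"hand":1},   
{"translation":[-0.004, 0.0, 0.0074],"delta_rot":[0.0, 0.0, 0.0],"hand":1},   
--call
{"translation":[-0.0041, 0.0, 0.0075],"delta_rot":[0.0, 0.0, 0.0],"hand":1},   
{"translation":[-0.0041, 0.0, 0.0074],"delta_rot":[0.0, 0.0, 0.0],"hand":1},   
{"translation":[-0.0041, 0.0, 0.0075],"delta_rot":[0.0, 0.0, 0.0],"hand":1},   
{"translation":[-0.004, 0.0, 0.0075],"delta_rot":[0.0, 0.0, 0.0],"hand":1},   
{"translation":[-0.0041, 0.0, 0.0074],"delta_rot":[0.0, 0.0, 0.0],"hand":1},   
{"translation":[-0.0041, 0.0, 0.0075],"delta_rot":[0.0, 0.0, 0.0],"hand":1},   
end [ 0.445  -0.2724  0.076 ]
```

View pics/m7.png

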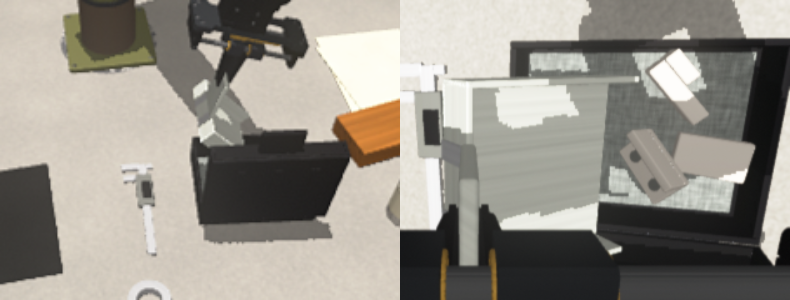

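>>> apply_moves(
  plan=[
    {"translation":[-0.0133,0.0013,-0.0014],"delta_rot":[0,0,0],"hand":1},
    {"translation":[-0.0133,0.0013,-0.0014],"delta_rot":[0,0,0],"hand":1},
    {"translation":[-0.0133,0.0013,-0.0014],"delta_rot":[0,0,0],"hand":1},
    {"translation":[-0.0133,0.0013,-0.0014],"delta_rot":[0,0,0],"hand":1},
    {"translation":[-0.0047,-0.0009,0.0096],"delta_rot":[-0.0005,0.0565,0.0145],"hand":1},
    {"translation":[-0.0053,-0.0008,0.0093],"delta_rot":[-0.0005,0.0565,0.0145],"hand":1},
    {"translation":[-0.0058,-0.0007,0.009],"delta_rot":[-0.0005,0.0565,0.0145],"hand":1},
    {"translation":[-0.0063,-0.0007,0.0087],"delta_rot":[-0.0005,0.0565,0.0145],"hand":1},
  ],
)

```text
clock: 12.85
position: [0.4714, 0.0548, 0.2516]
orientation: [0.022, 0.76, 0.649, -0.016]
force: [0.1, -0.8, -2.5]
finger_gap: 0.086
```

>>> apply_moves(
  plan=[
    {"translation":[-0.0068,-0.0005,0.0083],"delta_rot":[-0.0005,0.0565,0.0145],"hand":1},
    {"translation":[-0.0073,-0.0005,0.0079],"delta_rot":[-0.0005,0.0565,0.0145],"hand":1},
    {"translation":[-0.0077,-0.0003,0.0075],"delta_rot":[-0.0005,0.0565,0.0145],"hand":1},
    {"translation":[-0.0081,-0.0003,0.007],"delta_rot":[-0.0005,0.0565,0.0145],"hand":1},
    {"translation":[-0.0085,-0.0001,0.0066],"delta_rot":[-0.0005,0.0565,0.0145],"hand":1},
    {"translation":[-0.0089,0,0.006],"delta_rot":[-0.0005,0.0565,0.0145],"hand":1},
    {"translation":[-0.0091,0.0001,0.0056],"delta_rot":[-0.0005,0.0565,0.0145],"hand":1},
    {"translation":[-0.0095,0.0003,0.005],"delta_rot":[-0.0005,0.0565,0.0145],"hand":1},
  ],
)

```text
clock: 13.52
position: [0.4585, -0.0022, 0.1881]
orientation: [-0.121, 0.781, 0.593, 0.157]
force: [-0.6, -0.0, -1.9]
finger_gap: 0.078
```

>>> apply_moves(
  plan=[
    {"translation":[-0.012,0.0027,-0.0028],"delta_rot":[-0.027,0.004,0.056],"hand":1},
    {"translation":[-0.0118,0.0033,-0.0027],"delta_rot":[-0.027,0.004,0.056],"hand":1},
    {"translation":[-0.0115,0.0042,-0.0027],"delta_rot":[-0.027,0.004,0.056],"hand":1},
    {"translation":[-0.0113,0.0048,-0.0027],"delta_rot":[-0.027,0.004,0.056],"hand":1},
    {"translation":[-0.0111,0.0055,-0.0025],"delta_rot":[-0.027,0.004,0.056],"hand":1},
    {"translation":[-0.0106,0.0062,-0.0024],"delta_rot":[-0.027,0.004,0.056],"hand":1},
    {"translation":[-0.0103,0.0069,-0.0022],"delta_rot":[-0.027,0.004,0.056],"hand":1},
    {"translation":[-0.0099,0.0075,-0.0022],"delta_rot":[-0.027,0.004,0.056],"hand":1},
  ],
)

```text
clock: 14.18
position: [0.4525, -0.1013, 0.1711]
orientation: [-0.077, 0.899, 0.382, 0.2]
force: [0.9, 0.2, -2.1]
finger_gap: 0.081
```

>>> apply_moves(
  plan=[
    {"translation":[-0.0094,0.0081,-0.0019],"delta_rot":[-0.027,0.004,0.056],"hand":1},
    {"translation":[-0.009,0.0086,-0.0017],"delta_rot":[-0.027,0.004,0.056],"hand":1},
    {"translation":[-0.0084,0.0092,-0.0016],"delta_rot":[-0.027,0.004,0.056],"hand":1},
    {"translation":[-0.008,0.0097,-0.0013],"delta_rot":[-0.027,0.004,0.056],"hand":1},
    {"translation":[-0.0073,0.0101,-0.001],"delta_rot":[-0.027,0.004,0.056],"hand":1},
    {"translation":[-0.0068,0.0106,-0.0009],"delta_rot":[-0.027,0.004,0.056],"hand":1},
    {"translation":[-0.0062,0.0109,-0.0005],"delta_rot":[-0.027,0.004,0.056],"hand":1},
    {"translation":[-0.0055,0.0113,-0.0003],"delta_rot":[-0.027,0.004,0.056],"hand":1},
  ],
)

```text
clock: 14.85
position: [0.4469, -0.2, 0.1541]
orientation: [-0.029, 0.961, 0.148, 0.231]
force: [0.0, -0.1, -1.7]
finger_gap: 0.082
```

>>> apply_moves(
  plan=[
    {"translation":[-0.0049,0.0116,0],"delta_rot":[-0.027,0.004,0.056],"hand":1},
    {"translation":[-0.0043,0.0118,0.0004],"delta_rot":[-0.027,0.004,0.056],"hand":1},
    {"translation":[-0.0035,0.0121,0.0006],"delta_rot":[-0.027,0.004,0.056],"hand":1},
    {"translation":[-0.0029,0.0122,0.0009],"delta_rot":[-0.027,0.004,0.056],"hand":1},
    {"translation":[-0.0022,0.0123,0.0013],"delta_rot":[-0.027,0.004,0.056],"hand":1},
    {"translation":[-0.0016,0.0124,0.0016],"delta_rot":[-0.027,0.004,0.056],"hand":1},
    {"translation":[0,0,0],"delta_rot":[0,0,0],"hand":1},
    {"translation":[0,0,0],"delta_rot":[0,0,0],"hand":1},
  ],
)

```text
clock: 15.52
position: [0.4432, -0.273, 0.1413]
orientation: [0.007, 0.969, -0.032, 0.246]
force: [-0.2, 0.2, -2.0]
finger_gap: 0.085
```

```bash
python3 - <<'E'
from kin2 import *
s=gap();print(s)
import pickle
g=snap('scene','s8.png');b=g['color'];f=snap('top','t8.png');w=f['color']; pickle.dump((f,g),open('8.pkl','wb'))
m=np.hstack([cv2.resize(b[90:270,90:370],(400,300)),cv2.resize(w[140:260,120:390],(400,300))])
cv2.imwrite('pics/m8.png',m[:,:,::-1])
p,r=cur()
Ct=np.array([.525,-.278,.003]); Y=-.07
TG=np.array([-.0802,0,.0610])
def tp(C,Y,th): return C+(rz(Y)*ry(th)).apply(TG),toolR(Y,.5-th)
w=[(tp(Ct+[0,0,.010],Y,0)+(10,)),(tp(Ct+[0,0,.00],Y,0)+(6,))]
print((r.inv()*toolR(Y,.5)).as_rotvec())
plan(w,1)
E
```

```text
(array([ 0.4432, -0.273 ,  0.1413]), array([-0.2,  0.2, -2. ]), 0.08506142209922958, 15.5167, array([-0.861, -0.4  ,  2.284,  0.435,  0.944, -0.997]))
[-0.00414998  0.00288072  0.00308648]
--call
{"translation":[-0.0031, 0.0, 0.006],"delta_rot":[0.0, 0.0, 0.0],"hand":1},   
{"translation":[-0.0032, 0.0, 0.006],"delta_rot":[-0.001, 0.001, 0.001],"hand":1},   
{"translation":[-0.0031, -0.0001, 0.006],"delta_rot":[0.0, 0.0, 0.0],"hand":1},   
{"translation":[-0.0031, 0.0, 0.006],"delta_rot":[-0.001, 0.0, 0.0],"hand":1},   
{"translation":[-0.0032, 0.0, 0.006],"delta_rot":[0.0, 0.0, 0.001],"hand":1},   
{"translation":[-0.0031, -0.0001, 0.006],"delta_rot":[0.0, 0.001, 0.0],"hand":1},   
{"translation":[-0.0031, 0.0, 0.006],"delta_rot":[-0.001, 0.0, 0.0],"hand":1},   
{"translation":[-0.0032, 0.0, 0.006],"delta_rot":[0.0, 0.0, 0.0],"hand":1},   
--call
{"translation":[-0.0031, -0.0001, 0.006],"delta_rot":[-0.001, 0.001, 0.001],"hand":1},   
{"translation":[-0.0031, 0.0, 0.006],"delta_rot":[0.0, 0.0, 0.0],"hand":1},   
{"translation":[-0.0008, 0.0, 0.0015],"delta_rot":[0.0, 0.0, 0.0],"hand":1},   
{"translation":[-0.0008, 0.0, 0.0014],"delta_rot":[0.0, 0.0, 0.0],"hand":1},   
{"translation":[-0.0008, 0.0, 0.0015],"delta_rot":[0.0, 0.0, 0.0],"hand":1},   
{"translation":[-0.0008, 0.0, 0.0014],"delta_rot":[0.0, 0.0, 0.0],"hand":1},   
{"translation":[-0.0008, 0.0, 0.0015],"delta_rot":[0.0, 0.0, 0.0],"hand":1},   
{"translation":[-0.0008, 0.0, 0.0014],"delta_rot":[0.0, 0.0, 0.0],"hand":1},   
end [ 0.445  -0.2724  0.0641]
```

View pics/m8.png

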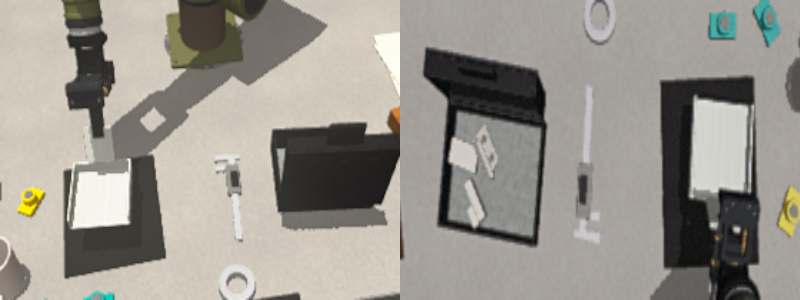

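Three parts lie in the case (left crop parts near (460,155),(487,150),(472,205)); the empty tray hangs over the mat. Lowering.

>>> apply_moves(
  plan=[
    {"translation":[-0.0031,0,0.006],"delta_rot":[-0.0005,0.0003,0.0003],"hand":1},
    {"translation":[-0.0031,0,0.006],"delta_rot":[-0.0005,0.0003,0.0003],"hand":1},
    {"translation":[-0.0031,0,0.006],"delta_rot":[-0.0005,0.0003,0.0003],"hand":1},
    {"translation":[-0.0031,0,0.006],"delta_rot":[-0.0005,0.0003,0.0003],"hand":1},
    {"translation":[-0.0031,0,0.006],"delta_rot":[-0.0005,0.0003,0.0003],"hand":1},
    {"translation":[-0.0031,0,0.006],"delta_rot":[-0.0005,0.0003,0.0003],"hand":1},
    {"translation":[-0.0031,0,0.006],"delta_rot":[-0.0005,0.0003,0.0003],"hand":1},
    {"translation":[-0.0031,0,0.006],"delta_rot":[-0.0005,0.0003,0.0003],"hand":1},
  ],
)

```text
clock: 16.28
position: [0.4455, -0.2726, 0.0867]
orientation: [0.009, 0.968, -0.034, 0.247]
force: [-1.2, -0.2, -2.5]
finger_gap: 0.079
```

>>> apply_moves(
  plan=[
    {"translation":[-0.0031,0,0.006],"delta_rot":[0,0,0],"hand":1},
    {"translation":[-0.0031,0,0.006],"delta_rot":[0,0,0],"hand":1},
    {"translation":[-0.0008,0,0.0014],"delta_rot":[0,0,0],"hand":1},
    {"translation":[-0.0008,0,0.0014],"delta_rot":[0,0,0],"hand":1},
    {"translation":[-0.0008,0,0.0014],"delta_rot":[0,0,0],"hand":1},
    {"translation":[-0.0008,0,0.0014],"delta_rot":[0,0,0],"hand":1},
    {"translation":[-0.0008,0,0.0014],"delta_rot":[0,0,0],"hand":1},
    {"translation":[0,0,0],"delta_rot":[0,0,0],"hand":1},
  ],
)

```text
clock: 16.95
position: [0.4456, -0.2726, 0.0659]
orientation: [0.009, 0.968, -0.034, 0.247]
force: [-0.2, 0.3, -2.0]
finger_gap: 0.083
```

```bash
python3 - <<'E'
from kin2 import *
print(gap())
E
```

```text
(array([ 0.4456, -0.2726,  0.0659]), array([-0.2,  0.3, -2. ]), 0.08254861921765387, 16.95, array([-0.855, -0.29 ,  2.343,  0.5  ,  0.785, -1.089]))
```

>>> apply_moves(
  plan=[
    {"translation":[-0.0005,0,0.001],"delta_rot":[0,0,0],"hand":1},
    {"translation":[-0.0005,0,0.001],"delta_rot":[0,0,0],"hand":1},
    {"translation":[0,0,0],"delta_rot":[0,0,0],"hand":1},
    {"translation":[0,0,0],"delta_rot":[0,0,0],"hand":0.7},
    {"translation":[0,0,0],"delta_rot":[0,0,0],"hand":0.5},
    {"translation":[0,0,0],"delta_rot":[0,0,0],"hand":0.3},
    {"translation":[0,0,0],"delta_rot":[0,0,0],"hand":0.2},
    {"translation":[0,0,0],"delta_rot":[0,0,0],"hand":0.2},
  ],
)

```text
clock: 17.62
position: [0.446, -0.2729, 0.0641]
orientation: [0.009, 0.968, -0.034, 0.248]
force: [-0.5, 0.1, 0.8]
finger_gap: 0.365
```

>>> apply_moves(
  plan=[
    {"translation":[0,0,-0.005],"delta_rot":[0,0,0],"hand":0.2},
    {"translation":[0,0,-0.01],"delta_rot":[0,0,0],"hand":0.2},
    {"translation":[0,0,-0.01],"delta_rot":[0,0,0],"hand":0.2},
    {"translation":[0,0,-0.015],"delta_rot":[0,0,0],"hand":0.2},
    {"translation":[0,0,-0.015],"delta_rot":[0,0,0],"hand":0.2},
    {"translation":[0,0,-0.015],"delta_rot":[0,0,0],"hand":0.2},
    {"translation":[0,0,-0.015],"delta_rot":[0,0,0],"hand":0.2},
    {"translation":[0,0,0],"delta_rot":[0,0,0],"hand":0.2},
  ],
)

```text
clock: 18.28
position: [0.4056, -0.2714, 0.1421]
orientation: [0.011, 0.968, -0.034, 0.249]
force: [0.3, -1.2, 0.4]
finger_gap: 0.4
```

```bash
python3 - <<'E'
from kin2 import *
print(gap()); import pickle
g=snap('scene','s9.png');f=snap('wrist','w9.png'); t=snap('top','t9.png'); pickle.dump((f,g,t),open('9.pkl','wb'))
m=np.hstack([cv2.resize(g['color'][150:260,90:230],(390,300)),cv2.resize(t['color'][140:260,120:280],(400,300))])
cv2.imwrite('pics/m9.png',m[:,:,::-1])
E
```

```text
(array([ 0.4056, -0.2714,  0.1421]), array([ 0.3, -1.2,  0.4]), 0.39954040883901476, 18.2833, array([-0.936, -0.496,  2.347,  0.451,  0.992, -1.058]))
```

View pics/m9.png

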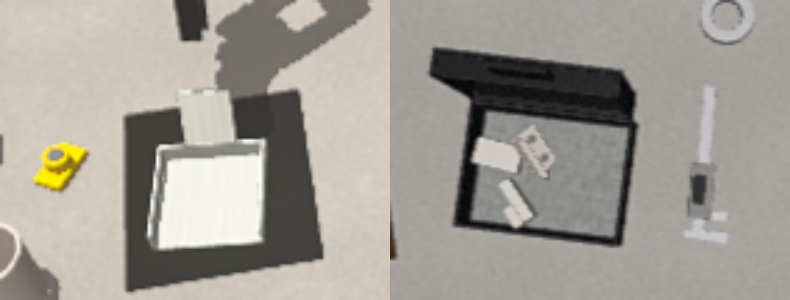

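```bash
cat >> kin2.py <<'E'
def toolD(xang,tilt=0):
    # pointing down, tool x at world angle xang ; tilt about tool x (positive: leans)
    return rz(xang)*Ro.from_matrix(np.array([[1,0,0],[0,-1,0],[0,0,-1.]]))*Ro.from_euler('x',tilt)
def lidtcp(phi,r=.145,s=.036,off=.010,y=0.,dz=.008):
    cx=.085-r*np.cos(phi)+s*np.sin(phi);cz=.0605+r*np.sin(phi)+s*np.cos(phi)
    return case2w([cx+off,y,cz+dz])
XA=CY+np.pi/2
E
python3 - <<'E'
from kin2 import *
s=gap(); p,r=cur(); RD=toolD(XA)
beh=lidtcp(1.6,off=.028)
w=[(np.array([.50,-.13,.30]),Slerp([0,1],Ro.concatenate([r,RD]))(.45),9),(np.array([.655,.08,.36]),RD,11),(np.array([beh[0],beh[1],.36]),RD,5),(beh,RD,7)]
o=check([(p,r,0)]+w,s[4]);print(max(x[2] for x in o),max(x[3] for x in o),o[-1])
plan(w,1)
w2=[(lidtcp(f),RD,1) for f in np.arange(1.55,-.01,-.07)]
o=check([(beh,RD,0)]+w2,o[-1][1]);print(max(x[2] for x in o),max(x[3] for x in o),o[-1])
print(np.round(beh,3),np.round(lidtcp(1.6),3),np.round(lidtcp(0),3))
E
```

```text
0.0 0.76 (7, array([ 0.24,  0.17,  1.58, -0.  ,  1.39, -1.24]), np.float64(0.0), np.float64(0.41))
--call
{"translation":[0.0169, -0.0162, -0.0113],"delta_rot":[0.019, -0.02, -0.076],"hand":1},   
{"translation":[0.0179, -0.0152, -0.0113],"delta_rot":[0.02, -0.02, -0.075],"hand":1},   
{"translation":[0.0187, -0.0139, -0.0114],"delta_rot":[0.019, -0.019, -0.076],"hand":1},   
{"translation":[0.0195, -0.0128, -0.0115],"delta_rot":[0.019, -0.02, -0.075],"hand":1},   
{"translation":[0.0202, -0.0114, -0.0117],"delta_rot":[0.019, -0.02, -0.076],"hand":1},   
{"translation":[0.0208, -0.0102, -0.0118],"delta_rot":[0.02, -0.02, -0.075],"hand":1},   
{"translation":[0.0213, -0.0088, -0.0121],"delta_rot":[0.019, -0.019, -0.076],"hand":1},   
{"translation":[0.0216, -0.0074, -0.0124],"delta_rot":[0.019, -0.02, -0.075],"hand":1},   
--call
{"translation":[0.0219, -0.006, -0.0127],"delta_rot":[0.02, -0.02, -0.076],"hand":1},   
{"translation":[0.0234, -0.0067, 0.0003],"delta_rot":[0.019, -0.02, -0.076],"hand":1},   
{"translation":[0.0239, -0.0048, -0.0001],"delta_rot":[0.019, -0.02, -0.075],"ha
[... 1255 characters left out ...]
0.0, 0.0, 0.0211],"delta_rot":[0.0, 0.0, 0.0],"hand":1},   
{"translation":[0.0, 0.0, 0.0211],"delta_rot":[0.0, 0.0, 0.0],"hand":1},   
{"translation":[0.0, 0.0, 0.0211],"delta_rot":[0.0, 0.0, 0.0],"hand":1},   
{"translation":[0.0, 0.0, 0.0211],"delta_rot":[0.0, 0.0, 0.0],"hand":1},   
{"translation":[0.0, 0.0, 0.0211],"delta_rot":[0.0, 0.0, 0.0],"hand":1},   
{"translation":[0.0, 0.0, 0.0211],"delta_rot":[0.0, 0.0, 0.0],"hand":1},   
{"translation":[0.0, 0.0, 0.021],"delta_rot":[0.0, 0.0, 0.0],"hand":1},   
end [0.639  0.2099 0.2124]
0.0 0.67 (1, array([ 0.37, -0.15,  2.08, -0.  ,  1.21, -1.1 ]), np.float64(0.0), np.float64(0.22))
[0.639 0.21  0.212] [0.621 0.212 0.212] [0.437 0.229 0.104]
```

>>> apply_moves(
  plan=[
    {"translation":[0.017,-0.016,-0.0113],"delta_rot":[0.0192,-0.0197,-0.0755],"hand":1},
    {"translation":[0.018,-0.015,-0.0113],"delta_rot":[0.0192,-0.0197,-0.0755],"hand":1},
    {"translation":[0.0187,-0.014,-0.0114],"delta_rot":[0.0192,-0.0197,-0.0755],"hand":1},
    {"translation":[0.0195,-0.0128,-0.0115],"delta_rot":[0.0192,-0.0197,-0.0755],"hand":1},
    {"translation":[0.0202,-0.0114,-0.0117],"delta_rot":[0.0192,-0.0197,-0.0755],"hand":1},
    {"translation":[0.0208,-0.0102,-0.0118],"delta_rot":[0.0192,-0.0197,-0.0755],"hand":1},
    {"translation":[0.0213,-0.0088,-0.0121],"delta_rot":[0.0192,-0.0197,-0.0755],"hand":1},
    {"translation":[0.0216,-0.0074,-0.0124],"delta_rot":[0.0192,-0.0197,-0.0755],"hand":1},
  ],
)

```text
clock: 19.1
position: [0.49, -0.1446, 0.2816]
orientation: [0.005, 0.948, 0.275, 0.158]
force: [-0.0, -0.1, -1.0]
finger_gap: 0.005
```

>>> apply_moves(
  plan=[
    {"translation":[0.022,-0.006,-0.0127],"delta_rot":[0.0192,-0.0197,-0.0755],"hand":1},
    {"translation":[0.0234,-0.0067,0.0003],"delta_rot":[0.0192,-0.0197,-0.0755],"hand":1},
    {"translation":[0.0239,-0.0048,0],"delta_rot":[0.0192,-0.0197,-0.0755],"hand":1},
    {"translation":[0.0241,-0.0031,-0.0005],"delta_rot":[0.0192,-0.0197,-0.0755],"hand":1},
    {"translation":[0.0243,-0.0012,-0.0009],"delta_rot":[0.0192,-0.0197,-0.0755],"hand":1},
    {"translation":[0.0243,0.0005,-0.0014],"delta_rot":[0.0192,-0.0197,-0.0755],"hand":1},
    {"translation":[0.0242,0.0024,-0.0019],"delta_rot":[0.0192,-0.0197,-0.0755],"hand":1},
    {"translation":[0.0239,0.0041,-0.0024],"delta_rot":[0.0192,-0.0197,-0.0755],"hand":1},
  ],
)

```text
clock: 19.77
position: [0.5996, 0.0048, 0.3368]
orientation: [0.002, 0.831, 0.554, 0.054]
force: [-0.1, -0.6, 0.6]
finger_gap: 0.001
```

>>> apply_moves(
  plan=[
    {"translation":[0.0234,0.0059,-0.003],"delta_rot":[0.0192,-0.0197,-0.0755],"hand":1},
    {"translation":[0.0229,0.0076,-0.0036],"delta_rot":[0.0192,-0.0197,-0.0755],"hand":1},
    {"translation":[0.0221,0.0092,-0.0042],"delta_rot":[0.0192,-0.0197,-0.0755],"hand":1},
    {"translation":[0.0213,0.0107,-0.0048],"delta_rot":[0.0192,-0.0197,-0.0755],"hand":1},
    {"translation":[0,0,0],"delta_rot":[0,0,0],"hand":1},
    {"translation":[0,0,0],"delta_rot":[0,0,0],"hand":1},
    {"translation":[0,0,0],"delta_rot":[0,0,0],"hand":1},
    {"translation":[0,0,0],"delta_rot":[0,0,0],"hand":1},
  ],
)

```text
clock: 20.43
position: [0.6549, 0.0789, 0.3595]
orientation: [0.0, 0.741, 0.672, 0.0]
force: [-0.0, 0.1, -0.0]
finger_gap: 0.002
```

```bash
python3 - <<'E'
from kin2 import *
s=gap(); print(s);p,r=cur(); RD=toolD(XA)
beh=lidtcp(1.6,off=.028)
plan([(np.array([beh[0],beh[1],.36]),RD,8),(beh,RD,8)],1)
g=snap('scene','s10.png');f=snap('wrist','w10.png')
m=np.hstack([cv2.resize(g['color'][60:260,60:400],(400,300)),cv2.resize(f['color'],(400,300))])
cv2.imwrite('pics/m10.png',m[:,:,::-1])
E
```

```text
(array([0.6549, 0.0789, 0.3595]), array([-0. ,  0.1, -0. ]), 0.002132772955422987, 20.4333, array([ 0.039,  0.095,  1.419, -0.   ,  1.627, -1.435]))
--call
{"translation":[0.0161, -0.0036, -0.0001],"delta_rot":[0.0, 0.0, 0.0],"hand":1},   
{"translation":[0.0161, -0.0035, 0.0],"delta_rot":[0.0, 0.0, -0.001],"hand":1},   
{"translation":[0.0162, -0.0036, -0.0001],"delta_rot":[0.0, 0.0, 0.0],"hand":1},   
{"translation":[0.0161, -0.0035, 0.0],"delta_rot":[0.0, 0.0, 0.0],"hand":1},   
{"translation":[0.0161, -0.0036, -0.0001],"delta_rot":[0.0, 0.0, -0.001],"hand":1},   
{"translation":[0.0161, -0.0035, -0.0001],"delta_rot":[0.001, 0.0, 0.0],"hand":1},   
{"translation":[0.0161, -0.0036, 0.0],"delta_rot":[0.0, 0.0, 0.0],"hand":1},   
{"translation":[0.0162, -0.0035, -0.0001],"delta_rot":[0.0, 0.0, 0.0],"hand":1},   
--call
{"translation":[0.0, 0.0, 0.0185],"delta_rot":[0.0, 0.0, 0.0],"hand":1},   
{"translation":[0.0, 0.0, 0.0184],"delta_rot":[0.0, 0.0, 0.0],"hand":1},   
{"translation":[0.0, 0.0, 0.0185],"delta_rot":[0.0, 0.0, 0.0],"hand":1},   
{"translation":[0.0, 0.0, 0.0184],"delta_rot":[0.0, 0.0, 0.0],"hand":1},   
{"translation":[0.0, 0.0, 0.0185],"delta_rot":[0.0, 0.0, 0.0],"hand":1},   
{"translation":[0.0, 0.0, 0.0184],"delta_rot":[0.0, 0.0, 0.0],"hand":1},   
{"translation":[0.0, 0.0, 0.0185],"delta_rot":[0.0, 0.0, 0.0],"hand":1},   
{"translation":[0.0, 0.0, 0.0184],"delta_rot":[0.0, 0.0, 0.0],"hand":1},   
end [0.639  0.21   0.2124]
```

View pics/m10.png

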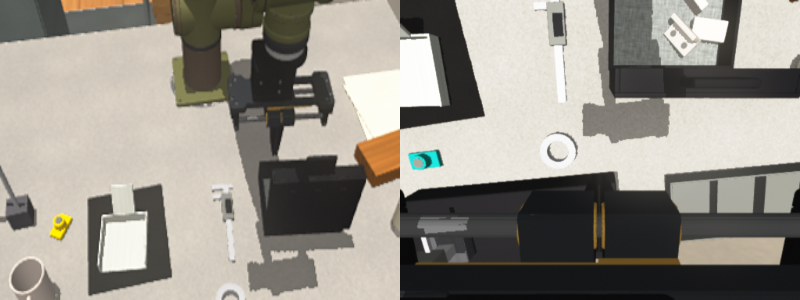

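>>> apply_moves(
  plan=[
    {"translation":[0.0161,-0.0036,0],"delta_rot":[0,0,0],"hand":1},
    {"translation":[0.0161,-0.0036,0],"delta_rot":[0,0,0],"hand":1},
    {"translation":[0.0161,-0.0036,0],"delta_rot":[0,0,0],"hand":1},
    {"translation":[0.0161,-0.0036,0],"delta_rot":[0,0,0],"hand":1},
    {"translation":[0.0161,-0.0036,0],"delta_rot":[0,0,0],"hand":1},
    {"translation":[0.0161,-0.0036,0],"delta_rot":[0,0,0],"hand":1},
    {"translation":[0.0161,-0.0036,0],"delta_rot":[0,0,0],"hand":1},
    {"translation":[0.0161,-0.0036,0],"delta_rot":[0,0,0],"hand":1},
  ],
)

```text
clock: 21.2
position: [0.6388, 0.2116, 0.3606]
orientation: [0.001, 0.74, 0.672, 0.001]
force: [-0.5, -0.2, 0.6]
finger_gap: 0.004
```

>>> apply_moves(
  plan=[
    {"translation":[0,0,0.02],"delta_rot":[0,0,0],"hand":1},
    {"translation":[0,0,0.02],"delta_rot":[0,0,0],"hand":1},
    {"translation":[0,0,0.02],"delta_rot":[0,0,0],"hand":1},
    {"translation":[0,0,0.02],"delta_rot":[0,0,0],"hand":1},
    {"translation":[0,0,0.02],"delta_rot":[0,0,0],"hand":1},
    {"translation":[0,0,0.02],"delta_rot":[0,0,0],"hand":1},
    {"translation":[0,0,0.017],"delta_rot":[0,0,0],"hand":1},
    {"translation":[0,0,0],"delta_rot":[0,0,0],"hand":1},
  ],
)

```text
clock: 21.87
position: [0.637, 0.2107, 0.2182]
orientation: [-0.001, 0.74, 0.672, -0.003]
force: [-0.4, -0.5, -0.6]
finger_gap: 0.007
```

```bash
python3 - <<'E'
from kin2 import *
s=gap(); print(s);p,r=cur(); RD=toolD(XA)
w=[(lidtcp(f,r=.155),RD,1) for f in [1.62,1.58,1.53,1.48,1.43,1.38,1.33,1.28]]
w=[(lidtcp(1.58,r=.155),RD,3)]+[(lidtcp(f,r=.155),RD,1) for f in np.linspace(1.53,1.05,9)]
o=check([(p,r,0)]+w,s[4]);print(max(x[2] for x in o),max(x[3] for x in o))
plan(w,1)
g=snap('scene','s11.png');f=snap('wrist','w11.png')
m=np.hstack([cv2.resize(g['color'][60:260,170:420],(400,300)),cv2.resize(f['color'],(400,300))])
cv2.imwrite('pics/m11.png',m[:,:,::-1])
E
```

```text
(array([0.637 , 0.2107, 0.2182]), array([-0.4, -0.5, -0.6]), 0.006513464821883418, 21.8667, array([ 0.24 ,  0.163,  1.577, -0.   ,  1.408, -1.235]))
0.0 0.25
--call
{"translation":[-0.0002, -0.0062, -0.0016],"delta_rot":[-0.002, 0.001, 0.0],"hand":1},   
{"translation":[-0.0002, -0.0063, -0.0016],"delta_rot":[-0.002, 0.001, -0.001],"hand":1},   
{"translation":[-0.0001, -0.0062, -0.0017],"delta_rot":[-0.002, 0.0, 0.0],"hand":1},   
{"translation":[0.0, -0.0078, -0.0017],"delta_rot":[0.0, 0.0, 0.0],"hand":1},   
{"translation":[0.0, -0.0094, -0.0015],"delta_rot":[0.0, 0.0, 0.0],"hand":1},   
{"translation":[0.0, -0.0095, -0.0009],"delta_rot":[0.0, 0.0, 0.0],"hand":1},   
{"translation":[0.0, -0.0096, -0.0004],"delta_rot":[0.0, 0.0, 0.0],"hand":1},   
{"translation":[0.0, -0.0095, 0.0002],"delta_rot":[0.0, 0.0, 0.0],"hand":1},   
--call
{"translation":[0.0, -0.0095, 0.0008],"delta_rot":[0.0, 0.0, 0.0],"hand":1},   
{"translation":[0.0, -0.0095, 0.0014],"delta_rot":[0.0, 0.0, 0.0],"hand":1},   
{"translation":[0.0, -0.0093, 0.0019],"delta_rot":[0.0, 0.0, 0.0],"hand":1},   
{"translation":[0.0, -0.0092, 0.0025],"delta_rot":[0.0, 0.0, 0.0],"hand":1},   
end [0.5354 0.2199 0.2208]
```

View pics/m11.png

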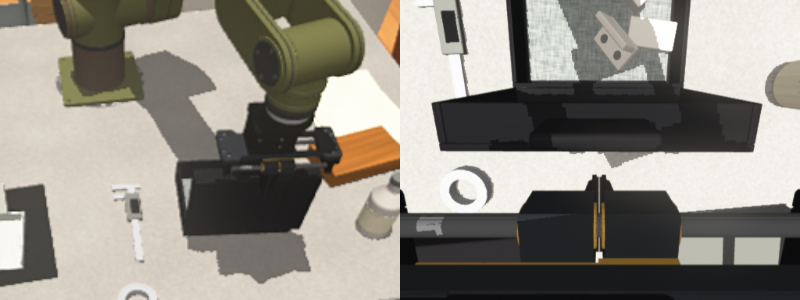

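>>> apply_moves(
  plan=[
    {"translation":[0,-0.006,-0.0015],"delta_rot":[-0.002,0.001,0],"hand":1},
    {"translation":[0,-0.006,-0.0015],"delta_rot":[-0.002,0.001,0],"hand":1},
    {"translation":[0,-0.006,-0.002],"delta_rot":[-0.002,0,0],"hand":1},
    {"translation":[0,-0.008,-0.0015],"delta_rot":[0,0,0],"hand":1},
    {"translation":[0,-0.0095,-0.0015],"delta_rot":[0,0,0],"hand":1},
    {"translation":[0,-0.0095,-0.001],"delta_rot":[0,0,0],"hand":1},
    {"translation":[0,-0.0095,-0.0005],"delta_rot":[0,0,0],"hand":1},
    {"translation":[0,-0.0095,0],"delta_rot":[0,0,0],"hand":1},
  ],
)

```text
clock: 22.63
position: [0.5752, 0.2169, 0.2337]
orientation: [0.003, 0.74, 0.672, 0.005]
force: [1.7, 0.2, 2.1]
finger_gap: 0.008
```

```bash
python3 - <<'E'
from kin2 import *
s=gap(); print(s);p,r=cur(); RD=toolD(XA)
w=[(lidtcp(f,r=.155),RD,1) for f in np.linspace(1.18,.35,16)]
o=check([(p,r,0)]+w,s[4]);print(max(x[2] for x in o),max(x[3] for x in o))
plan(w,1); print(p-lidtcp(1.23,r=.155))
g=snap('scene','s12.png');f=snap('wrist','w12.png')
m=np.hstack([cv2.resize(g['color'][60:260,170:420],(400,300)),cv2.resize(f['color'],(400,300))])
cv2.imwrite('pics/m12.png',m[:,:,::-1])
E
```

```text
(array([0.5752, 0.2169, 0.2337]), array([1.7, 0.2, 2.1]), 0.007518682055867163, 22.6333, array([ 2.740e-01,  2.100e-02,  1.702e+00, -1.000e-03,  1.407e+00,
       -1.201e+00]))
0.0 0.51
--call
{"translation":[-0.0009, -0.0198, 0.008],"delta_rot":[0.01, -0.003, -0.001],"hand":1},   
{"translation":[0.0, -0.0087, 0.0016],"delta_rot":[0.0, 0.0, 0.0],"hand":1},   
{"translation":[0.0, -0.0085, 0.0022],"delta_rot":[0.0, 0.0, 0.0],"hand":1},   
{"translation":[0.0, -0.0084, 0.0026],"delta_rot":[0.0, 0.0, 0.0],"hand":1},   
{"translation":[0.0, -0.0083, 0.003],"delta_rot":[0.0, 0.0, 0.0],"hand":1},   
{"translation":[0.0, -0.008, 0.0036],"delta_rot":[0.0, 0.0, 0.0],"hand":1},   
{"translation":[0.0, -0.0079, 0.0039],"delta_rot":[0.0, 0.0, 0.0],"hand":1},   
{"translation":[0.0, -0.0076, 0.0044],"delta_rot":[0.0, 0.0, 0.0],"hand":1},   
--call
{"translation":[0.0, -0.0074, 0.0048],"delta_rot":[0.0, 0.0, 0.0],"hand":1},   
{"translation":[0.0, -0.0071, 0.0052],"delta_rot":[0.0, 0.0, 0.0],"hand":1},   
{"translation":[0.0, -0.0068, 0.0056],"delta_rot":[0.0, 0.0, 0.0],"hand":1},   
{"translation":[0.0, -0.0065, 0.006],"delta_rot":[0.0, 0.0, 0.0],"hand":1},   
{"translation":[0.0, -0.0061, 0.0063],"delta_rot":[0.0, 0.0, 0.0],"hand":1},   
{"translation":[0.0, -0.0058, 0.0066],"delta_rot":[0.0, 0.0, 0.0],"hand":1},   
{"translation":[0.0, -0.0054, 0.007],"delta_rot":[0.0, 0.0, 0.0],"hand":1},   
{"translation":[0.0, -0.005, 0.0072],"delta_rot":[0.0, 0.0, 0.0],"hand":1},   
end [0.4485 0.2282 0.1555]
[ 0.01188589 -0.00029307  0.00707491]
```

View pics/m12.png

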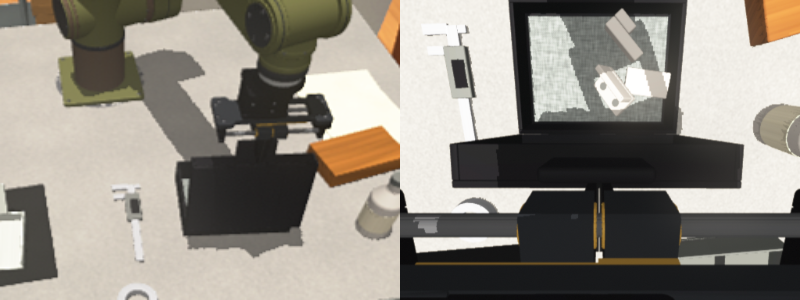

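```bash
python3 - <<'E'
from kin2 import *
s=gap(); p,r=cur(); RD=toolD(XA)
w=[(lidtcp(1.25,r=.15),RD,2)]+[(lidtcp(f,r=.15),RD,1) for f in np.linspace(1.25,.55,15)[1:]]
plan(w,1)
E
```

```text
--call
{"translation":[-0.0004, -0.003, 0.0053],"delta_rot":[0.004, -0.001, 0.0],"hand":1},   
{"translation":[-0.0003, -0.003, 0.0054],"delta_rot":[0.004, -0.001, -0.001],"hand":1},   
{"translation":[0.0, -0.0077, 0.0008],"delta_rot":[0.0, 0.0, 0.0],"hand":1},   
{"translation":[0.0, -0.0076, 0.0013],"delta_rot":[0.0, 0.0, 0.0],"hand":1},   
{"translation":[0.0, -0.0076, 0.0016],"delta_rot":[0.0, 0.0, 0.0],"hand":1},   
{"translation":[0.0, -0.0074, 0.002],"delta_rot":[0.0, 0.0, 0.0],"hand":1},   
{"translation":[0.0, -0.0074, 0.0023],"delta_rot":[0.0, 0.0, 0.0],"hand":1},   
{"translation":[0.0, -0.0072, 0.0028],"delta_rot":[0.0, 0.0, 0.0],"hand":1},   
--call
{"translation":[0.0, -0.007, 0.003],"delta_rot":[0.0, 0.0, 0.0],"hand":1},   
{"translation":[0.0, -0.007, 0.0035],"delta_rot":[0.0, 0.0, 0.0],"hand":1},   
{"translation":[0.0, -0.0067, 0.0037],"delta_rot":[0.0, 0.0, 0.0],"hand":1},   
{"translation":[0.0, -0.0065, 0.0041],"delta_rot":[0.0, 0.0, 0.0],"hand":1},   
{"translation":[0.0, -0.0063, 0.0045],"delta_rot":[0.0, 0.0, 0.0],"hand":1},   
{"translation":[0.0, -0.0061, 0.0047],"delta_rot":[0.0, 0.0, 0.0],"hand":1},   
{"translation":[0.0, -0.0059, 0.005],"delta_rot":[0.0, 0.0, 0.0],"hand":1},   
{"translation":[0.0, -0.0056, 0.0053],"delta_rot":[0.0, 0.0, 0.0],"hand":1},   
end [0.4725 0.2258 0.1776]
```

>>> apply_moves(
  plan=[
    {"translation":[0,-0.001,0.006],"delta_rot":[0.004,-0.001,0],"hand":1},
    {"translation":[0,-0.004,0.005],"delta_rot":[0.004,-0.001,0],"hand":1},
    {"translation":[0,-0.0077,0.001],"delta_rot":[0,0,0],"hand":1},
    {"translation":[0,-0.0077,0.0013],"delta_rot":[0,0,0],"hand":1},
    {"translation":[0,-0.0076,0.0016],"delta_rot":[0,0,0],"hand":1},
    {"translation":[0,-0.0075,0.002],"delta_rot":[0,0,0],"hand":1},
    {"translation":[0,-0.0074,0.0024],"delta_rot":[0,0,0],"hand":1},
    {"translation":[0,-0.0072,0.0028],"delta_rot":[0,0,0],"hand":1},
  ],
)

```text
clock: 23.4
position: [0.5259, 0.2214, 0.2136]
orientation: [0.001, 0.74, 0.672, 0.001]
force: [-2.3, -2.0, 15.7]
finger_gap: 0.006
```

```bash
python3 - <<'E'
from kin2 import *
s=gap(); print(s);p,r=cur(); RD=toolD(XA); print(p-lidtcp(.95,r=.15))
g=snap('scene','s13.png');f=snap('wrist','w13.png')
m=np.hstack([cv2.resize(g['color'][60:260,170:420],(400,300)),cv2.resize(f['color'],(400,300))])
cv2.imwrite('pics/m13.png',m[:,:,::-1])
w=[(lidtcp(f,r=.15),RD,1) for f in np.linspace(.95,.15,17)[1:]]
plan(w,1)
E
```

```text
(array([0.5259, 0.2214, 0.2136]), array([-2.3, -2. , 15.7]), 0.005850940666039259, 23.4, array([ 3.050e-01, -6.100e-02,  1.817e+00, -1.000e-03,  1.383e+00,
       -1.170e+00]))
[0.00250257 0.00042225 0.0021432 ]
--call
{"translation":[-0.0007, -0.0082, 0.0049],"delta_rot":[0.0, 0.0, -0.001],"hand":1},   
{"translation":[0.0, -0.0069, 0.0035],"delta_rot":[0.0, 0.0, 0.0],"hand":1},   
{"translation":[0.0, -0.0067, 0.0037],"delta_rot":[0.0, 0.0, 0.0],"hand":1},   
{"translation":[0.0, -0.0066, 0.0041],"delta_rot":[0.0, 0.0, 0.0],"hand":1},   
{"translation":[0.0, -0.0063, 0.0044],"delta_rot":[0.0, 0.0, 0.0],"hand":1},   
{"translation":[0.0, -0.0061, 0.0048],"delta_rot":[0.0, 0.0, 0.0],"hand":1},   
{"translation":[0.0, -0.0058, 0.005],"delta_rot":[0.0, 0.0, 0.0],"hand":1},   
{"translation":[0.0, -0.0056, 0.0053],"delta_rot":[0.0, 0.0, 0.0],"hand":1},   
--call
{"translation":[0.0, -0.0053, 0.0056],"delta_rot":[0.0, 0.0, 0.0],"hand":1},   
{"translation":[0.0, -0.0051, 0.0058],"delta_rot":[0.0, 0.0, 0.0],"hand":1},   
{"translation":[0.0, -0.0047, 0.0061],"delta_rot":[0.0, 0.0, 0.0],"hand":1},   
{"translation":[0.0, -0.0044, 0.0063],"delta_rot":[0.0, 0.0, 0.0],"hand":1},   
{"translation":[0.0, -0.0041, 0.0066],"delta_rot":[0.0, 0.0, 0.0],"hand":1},   
{"translation":[0.0, -0.0038, 0.0067],"delta_rot":[0.0, 0.0, 0.0],"hand":1},   
{"translation":[0.0, -0.0034, 0.0069],"delta_rot":[0.0, 0.0, 0.0],"hand":1},   
{"translation":[0.0, -0.0031, 0.0071],"delta_rot":[0.0, 0.0, 0.0],"hand":1},   
end [0.4388 0.229  0.1265]
```

View pics/m13.png

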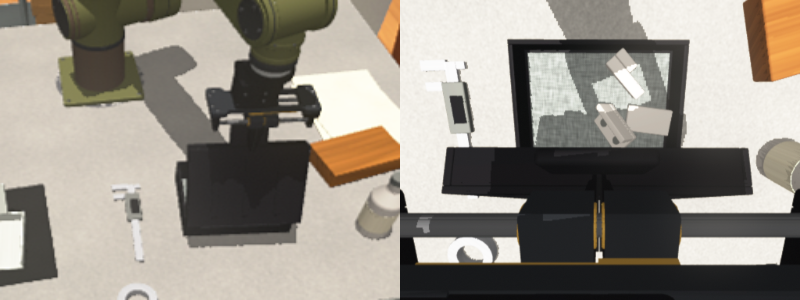

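>>> apply_moves(
  plan=[
    {"translation":[0,-0.0075,0.004],"delta_rot":[0,0,0],"hand":1},
    {"translation":[0,-0.007,0.0035],"delta_rot":[0,0,0],"hand":1},
    {"translation":[0,-0.007,0.0038],"delta_rot":[0,0,0],"hand":1},
    {"translation":[0,-0.0065,0.0041],"delta_rot":[0,0,0],"hand":1},
    {"translation":[0,-0.0063,0.0044],"delta_rot":[0,0,0],"hand":1},
    {"translation":[0,-0.006,0.0048],"delta_rot":[0,0,0],"hand":1},
    {"translation":[0,-0.0058,0.005],"delta_rot":[0,0,0],"hand":1},
    {"translation":[0,-0.0056,0.0053],"delta_rot":[0,0,0],"hand":1},
  ],
)

```text
clock: 24.17
position: [0.4714, 0.2275, 0.186]
orientation: [-0.002, 0.74, 0.672, -0.001]
force: [-12.0, 1.5, 21.8]
finger_gap: 0.005
```

```bash
python3 - <<'E'
from kin2 import *
s=gap(); print(s);p,r=cur(); RD=toolD(XA); print(p-lidtcp(.55,r=.15))
g=snap('scene','s14.png');f=snap('wrist','w14.png')
m=np.hstack([cv2.resize(g['color'][60:260,170:420],(400,300)),cv2.resize(f['color'],(400,300))])
cv2.imwrite('pics/m14.png',m[:,:,::-1])
w=[(lidtcp(f,r=.15),RD,1) for f in np.linspace(.55,.07,10)[1:]]
plan(w,1)
E
```

```text
(array([0.4714, 0.2275, 0.186 ]), array([-12. ,   1.5,  21.8]), 0.0048654317735303395, 24.1667, array([ 0.345, -0.148,  1.944,  0.004,  1.349, -1.131]))
[-0.00114604  0.00169866  0.00839067]
--call
{"translation":[-0.0024, -0.0041, 0.0093],"delta_rot":[-0.004, -0.004, 0.0],"hand":1},   
{"translation":[0.0, -0.0054, 0.0063],"delta_rot":[0.0, 0.0, 0.0],"hand":1},   
{"translation":[0.0, -0.0049, 0.0065],"delta_rot":[0.0, 0.0, 0.0],"hand":1},   
{"translation":[0.0, -0.0047, 0.0068],"delta_rot":[0.0, 0.0, 0.0],"hand":1},   
{"translation":[0.0, -0.0043, 0.007],"delta_rot":[0.0, 0.0, 0.0],"hand":1},   
{"translation":[0.0, -0.0038, 0.0073],"delta_rot":[0.0, 0.0, 0.0],"hand":1},   
{"translation":[0.0, -0.0035, 0.0074],"delta_rot":[0.0, 0.0, 0.0],"hand":1},   
{"translation":[0.0, -0.0031, 0.0076],"delta_rot":[0.0, 0.0, 0.0],"hand":1},   
--call
{"translation":[0.0, -0.0027, 0.0078],"delta_rot":[0.0, 0.0, 0.0],"hand":1},   
end [0.4346 0.2294 0.1149]
```

View pics/m14.png

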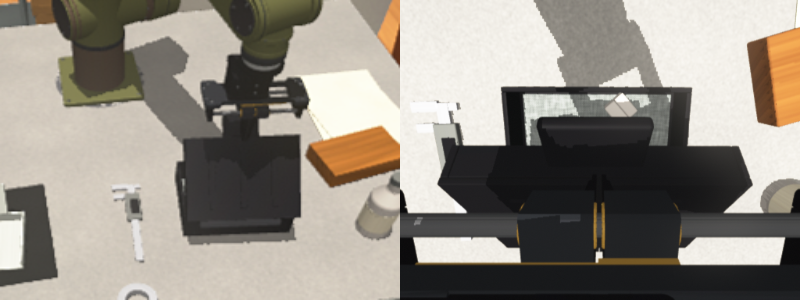

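>>> apply_moves(
  plan=[
    {"translation":[0,-0.003,0.006],"delta_rot":[0,0,0],"hand":1},
    {"translation":[0,-0.003,0.0065],"delta_rot":[0,0,0],"hand":1},
    {"translation":[0,-0.003,0.0065],"delta_rot":[0,0,0],"hand":1},
    {"translation":[0,-0.003,0.0068],"delta_rot":[0,0,0],"hand":1},
    {"translation":[0,-0.003,0.007],"delta_rot":[0,0,0],"hand":1},
    {"translation":[0,-0.002,0.007],"delta_rot":[0,0,0],"hand":1},
    {"translation":[0,-0.002,0.0072],"delta_rot":[0,0,0],"hand":1},
    {"translation":[0,-0.002,0.0072],"delta_rot":[0,0,0],"hand":1},
  ],
)

```text
clock: 24.93
position: [0.4529, 0.2283, 0.1201]
orientation: [-0.0, 0.74, 0.672, -0.0]
force: [-0.1, -0.1, 1.4]
finger_gap: 0.003
```

```bash
python3 - <<'E'
from kin2 import *
s=gap(); print(s);p,r=cur(); RD=toolD(XA); print('caseframe',rz(CY).inv().apply(p-CC))
g=snap('scene','s15.png');f=snap('wrist','w15.png')
m=np.hstack([cv2.resize(g['color'][60:260,170:420],(400,300)),cv2.resize(f['color'],(400,300))])
cv2.imwrite('pics/m15.png',m[:,:,::-1])
E
```

```text
(array([0.4529, 0.2283, 0.1201]), array([-0.1, -0.1,  1.4]), 0.00283590439262708, 24.9333, array([ 0.361, -0.131,  2.043,  0.   ,  1.231, -1.114]))
caseframe [-0.03378687  0.00060726  0.1200594 ]
```

View pics/m15.png

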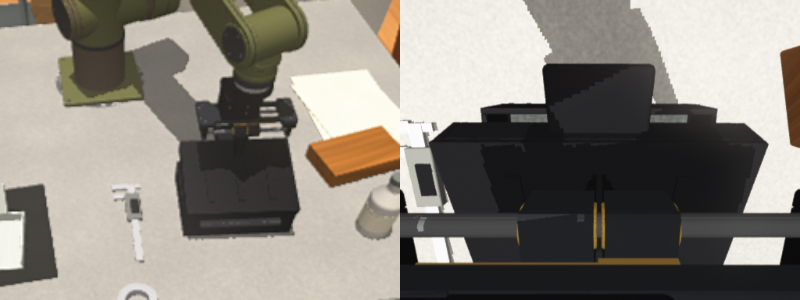

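>>> apply_moves(
  plan=[
    {"translation":[0,-0.003,0.002],"delta_rot":[0,0,0],"hand":1},
    {"translation":[0,-0.003,0.002],"delta_rot":[0,0,0],"hand":1},
    {"translation":[0,-0.002,0.003],"delta_rot":[0,0,0],"hand":1},
    {"translation":[0,-0.001,0.003],"delta_rot":[0,0,0],"hand":1},
    {"translation":[0,0,0.003],"delta_rot":[0,0,0],"hand":1},
    {"translation":[0,0,0.003],"delta_rot":[0,0,0],"hand":1},
    {"translation":[0,0,0.002],"delta_rot":[0,0,0],"hand":1},
    {"translation":[0,0,0],"delta_rot":[0,0,0],"hand":1},
  ],
)

```text
clock: 25.7
position: [0.4442, 0.2292, 0.1026]
orientation: [-0.0, 0.74, 0.672, -0.0]
force: [-0.1, 0.2, -0.4]
finger_gap: 0.005
```

```bash
python3 - <<'E'
from kin2 import *
s=gap(); print(s);p,r=cur(); print('caseframe',rz(CY).inv().apply(p-CC))
g=snap('scene','s16.png');f=snap('wrist','w16.png')
m=np.hstack([cv2.resize(g['color'][110:240,250:400],(400,340)),cv2.resize(f['color'],(400,340))])
cv2.imwrite('pics/m16.png',m[:,:,::-1])
E
```

```text
(array([0.4442, 0.2292, 0.1026]), array([-0.1,  0.2, -0.4]), 0.004572866793424077, 25.7, array([ 0.369, -0.13 ,  2.073,  0.   ,  1.199, -1.106]))
caseframe [-0.04257376  0.00069815  0.10260906]
```

View pics/m16.png

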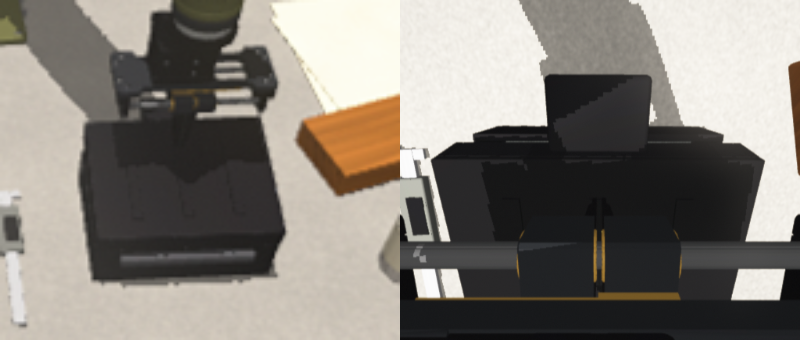

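>>> apply_moves(
  plan=[
    {"translation":[0,-0.005,0],"delta_rot":[0,0,0],"hand":1},
    {"translation":[0,-0.005,0.001],"delta_rot":[0,0,0],"hand":1},
    {"translation":[0,-0.005,0.001],"delta_rot":[0,0,0],"hand":1},
    {"translation":[0,0,0.001],"delta_rot":[0,0,0],"hand":1},
    {"translation":[0,0,0.001],"delta_rot":[0,0,0],"hand":1},
    {"translation":[0,0,0.001],"delta_rot":[0,0,0],"hand":1},
    {"translation":[0,0,0.001],"delta_rot":[0,0,0],"hand":1},
    {"translation":[0,0,0],"delta_rot":[0,0,0],"hand":1},
  ],
)

```text
clock: 26.47
position: [0.4295, 0.2308, 0.0971]
orientation: [-0.0, 0.74, 0.672, -0.0]
force: [0.0, 0.4, 0.2]
finger_gap: 0.004
```

```bash
python3 - <<'E'
from kin2 import *
s=gap(); print(s);p,r=cur(); print('caseframe',rz(CY).inv().apply(p-CC))
f=snap('wrist','w17.png')
E
```

```text
(array([0.4295, 0.2308, 0.0971]), array([0. , 0.4, 0.2]), 0.004375407438666108, 26.4667, array([ 0.383, -0.153,  2.104,  0.   ,  1.191, -1.092]))
caseframe [-0.05731315  0.00083344  0.09707213]
```

View pics/w17.png

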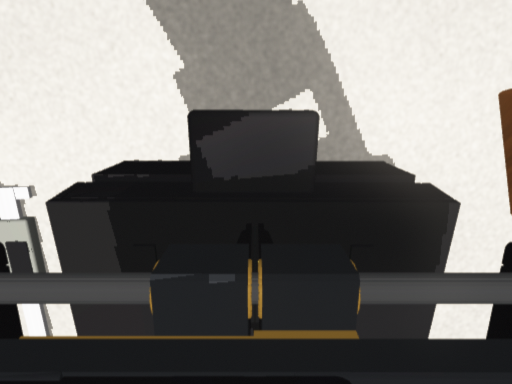

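>>> apply_moves(
  plan=[
    {"translation":[0,0,0.001],"delta_rot":[0,0,0],"hand":1},
    {"translation":[0,0,0.001],"delta_rot":[0,0,0],"hand":1},
    {"translation":[0,0,0.001],"delta_rot":[0,0,0],"hand":1},
    {"translation":[0,0,0.001],"delta_rot":[0,0,0],"hand":1},
    {"translation":[0,0,0],"delta_rot":[0,0,0],"hand":1},
    {"translation":[0,0,0],"delta_rot":[0,0,0],"hand":1},
    {"translation":[0,0,0],"delta_rot":[0,0,0],"hand":1},
    {"translation":[0,0,0],"delta_rot":[0,0,0],"hand":1},
  ],
)

```text
clock: 27.18
position: [0.4296, 0.2307, 0.0933]
orientation: [-0.0, 0.74, 0.672, 0.0]
force: [0.1, -0.1, 0.2]
finger_gap: 0.003
```

```bash
python3 - <<'E'
from kin2 import *
s=gap(); print(s, robot.tip_reach)
b=snap('scene','s18.png')['color'];f=snap('top','t18.png')
m=np.hstack([cv2.resize(b[110:240,250:400],(400,340),interpolation=cv2.INTER_CUBIC),cv2.resize(f['color'][140:260,120:270],(400,340))])
m=np.clip((m/255.)**.5*255,0,255).astype(np.uint8)
cv2.imwrite('pics/m18.png',m[:,:,::-1])
E
```

```text
(array([0.4296, 0.2307, 0.0933]), array([ 0.1, -0.1,  0.2]), 0.003382080468518155, 27.1833, array([ 0.383, -0.149,  2.107,  0.   ,  1.183, -1.092])) 0.008
```

View pics/m18.png

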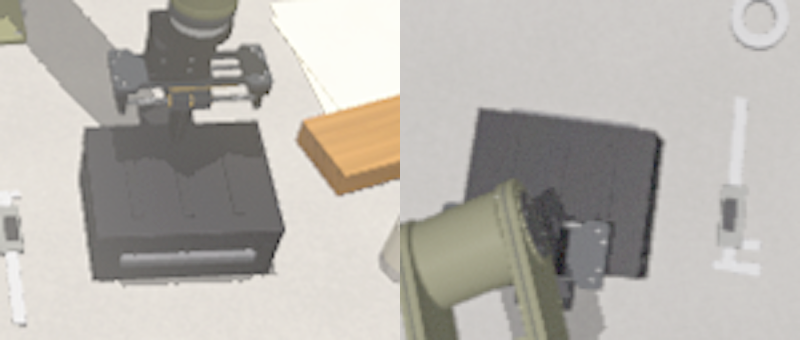

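```bash
python3 - <<'E'
from kin2 import *
import pickle
g=grab_frame('scene'); t=grab_frame('top');w=grab_frame('wrist'); pickle.dump((g,t,w),open('18.pkl','wb'))
p,r=cur(); tip=p+r.apply([0,0,.008]); print('tip scene',np.round(proj(g,tip),1))
for phi in [0,.05,.1,.2]:
    out=[]
    for y in (-.11,.11):
        c=[.085-.17*np.cos(phi)+.034*np.sin(phi),y,.0605+.17*np.sin(phi)+.034*np.cos(phi)]
        out+= [np.round(proj(f,case2w(c)),1) for f in (g,t,w)]
    print(phi,*out)
b=g['color'][110:240,250:400]
m=cv2.resize(b,None,fx=5,fy=4.5,interpolation=cv2.INTER_CUBIC);m=np.clip((m/255.)**.45*255,0,255).astype(np.uint8)
cv2.imwrite('pics/m19.png',m[:,:,::-1])
E
```

```text
tip scene [313.7 166.9]
0 [280.1 160.4] [209.1 238.3] [ 56.9 187.9] [344.8 157.6] [141. 230.] [445.5 187.4]
0.05 [280.3 159. ] [208.9 237.8] [ 48.5 194.9] [345.4 156.3] [140.3 229.5] [453.6 194.4]
0.1 [280.5 157.8] [208.6 237.2] [ 39.6 203.3] [346.1 155. ] [139.5 228.8] [462.1 202.8]
0.2 [281.1 155.6] [208.1 235.5] [ 20.5 224.7] [347.5 152.8] [138.1 227. ] [480.7 224.1]
```

View pics/m19.png

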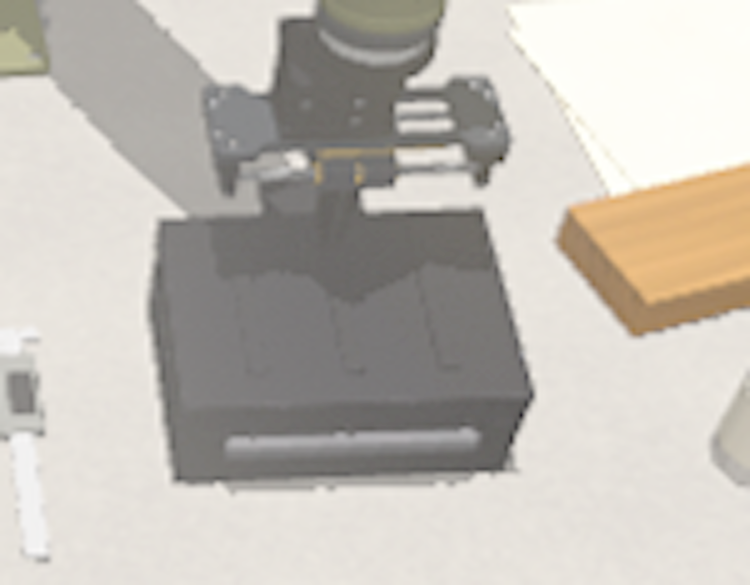

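```bash
python3 - <<'E'
from kin2 import *
import pickle
g,t,w=pickle.load(open('18.pkl','rb'))
m=np.clip((w['color'][90:330]/255.)**.45*255,0,255).astype(np.uint8)
m=cv2.resize(m,(790,370),interpolation=cv2.INTER_CUBIC);cv2.imwrite('pics/m20.png',m[:,:,::-1])
E
```

```text
(no output)
```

View pics/m20.png

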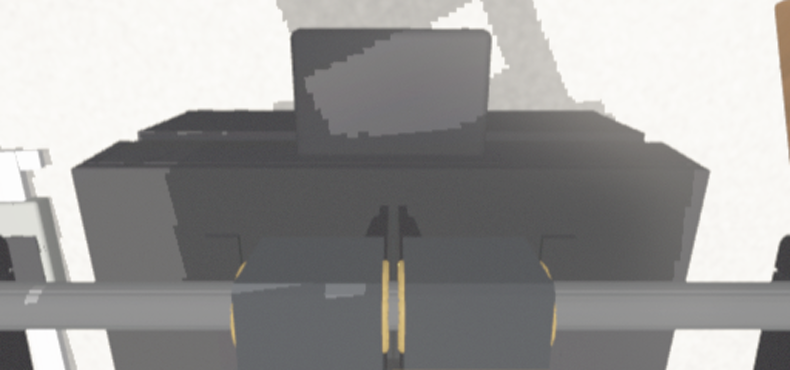

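```bash
python3 - <<'E'
from kin2 import *
import pickle
g,t,w=pickle.load(open('18.pkl','rb'))
p,r=cur()
for d in [-.03,-.02,-.01,0,.008]: print(d,np.round(proj(w,p+r.apply([0,-.010,d])),1),np.round(proj(w,p+r.apply([0,0.01,d])),1))
q=robot; print([a for a in dir(robot) if a[0]!='_'])
# case & lid features
for n,c in dict(rimL=(-.085,-.11,.0605),rimR=(-.085,.11,.0605),tabL=(-.13,-.035,.08),tabR=(-.13,.035,.08),tabbot=(-.13,.035,.07),lidbot=(-.085,-.11,.0605),botL=(-.085,-.11,0)).items(): print(n,np.round(proj(w,case2w(c)),1))
E
```

```text
-0.03 [252.5 235.9] [252.5 272.5]
-0.02 [252.6 228.8] [252.6 263.7]
-0.01 [252.7 222.5] [252.7 255.7]
0 [252.8 216.8] [252.8 248.5]
0.008 [252.8 212.6] [252.9 243.3]
['Unreachable', 'tip_reach']
rimL [ 86.1 175.9]
rimR [417.2 175.5]
tabL [190.1 105.5]
tabR [312.1 105.3]
tabbot [309.3 105.4]
lidbot [ 86.1 175.9]
botL [121.3 161.6]
```

```bash
python3 - <<'E'
import cv2,numpy as np
L=[]
for n in ['w10','w11','w14','w16','w17']:
    a=cv2.imread(f'pics/{n}.png')[205:260,225:285];L.append(a)
import pickle
w=pickle.load(open('18.pkl','rb'))[2]['color'][205:260,225:285,::-1];L.append(w)
m=np.hstack([np.clip((cv2.resize(a,None,fx=2.2,fy=5,interpolation=cv2.INTER_CUBIC)/255.)**.4*255,0,255) for a in L])
cv2.imwrite('pics/m21.png',m.astype(np.uint8))
E
```

```text
(no output)
```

View pics/m21.png

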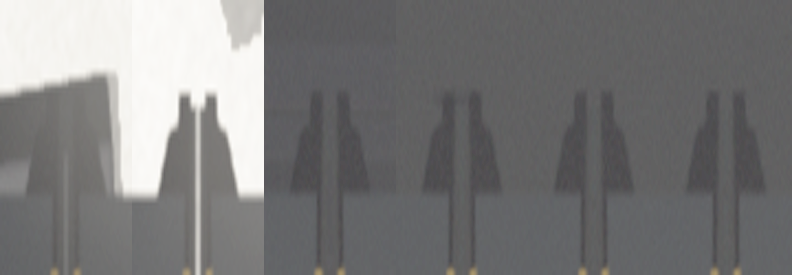

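>>> apply_moves(
  plan=[
    {"translation":[0,0,0.001],"delta_rot":[0,0,0],"hand":1},
    {"translation":[0,0,0.001],"delta_rot":[0,0,0],"hand":1},
    {"translation":[0,0,0.001],"delta_rot":[0,0,0],"hand":1},
    {"translation":[0,0,0.001],"delta_rot":[0,0,0],"hand":1},
    {"translation":[0,0,0.001],"delta_rot":[0,0,0],"hand":1},
    {"translation":[0,0,0.001],"delta_rot":[0,0,0],"hand":1},
    {"translation":[0,0,0],"delta_rot":[0,0,0],"hand":1},
    {"translation":[0,0,0],"delta_rot":[0,0,0],"hand":1},
  ],
)

```text
clock: 28.1
position: [0.4296, 0.2307, 0.0871]
orientation: [-0.0, 0.74, 0.672, 0.0]
force: [-0.6, -0.4, -0.6]
finger_gap: 0.003
```

```bash
python3 - <<'E'
from kin2 import *
s=gap(); print(s)
w=snap('wrist','w22.png')
for phi in [0,.05,.1]:
    for y in (-.11,.11):
        print(phi,np.round(proj(w,case2w([.085-.17*np.cos(phi)+.034*np.sin(phi),y,.0605+.17*np.sin(phi)+.034*np.cos(phi)])),1))
m=np.clip((w['color'][60:330]/255.)**.45*255,0,255).astype(np.uint8)
m=cv2.resize(m,None,fx=1.5,fy=1.5,interpolation=cv2.INTER_CUBIC);cv2.imwrite('pics/m22.png',m[:,:,::-1])
E
```

```text
(array([0.4296, 0.2307, 0.0871]), array([-0.6, -0.4, -0.6]), 0.0028026251861048295, 28.1, array([ 0.383, -0.141,  2.111,  0.   ,  1.172, -1.092]))
0 [ 50.5 190.5]
0 [451.8 190. ]
0.05 [ 41.6 198. ]
0.05 [460.5 197.4]
0.1 [ 32.1 206.8]
0.1 [469.7 206.3]
```

View pics/m22.png

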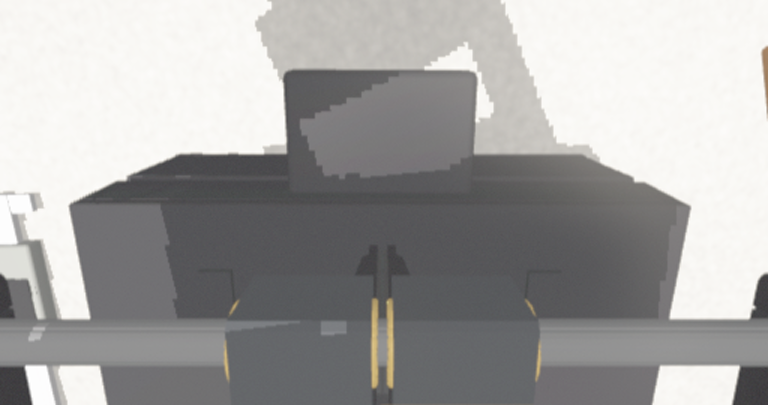

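>>> apply_moves(
  plan=[
    {"translation":[0,0,0.001],"delta_rot":[0,0,0],"hand":1},
    {"translation":[0,0,0.001],"delta_rot":[0,0,0],"hand":1},
    {"translation":[0,0,0.001],"delta_rot":[0,0,0],"hand":1},
    {"translation":[0,0,0.001],"delta_rot":[0,0,0],"hand":1},
    {"translation":[0,0,0.001],"delta_rot":[0,0,0],"hand":1},
    {"translation":[0,0,0.001],"delta_rot":[0,0,0],"hand":1},
    {"translation":[0,0,0],"delta_rot":[0,0,0],"hand":1},
    {"translation":[0,0,0],"delta_rot":[0,0,0],"hand":1},
  ],
)

```text
clock: 28.82
position: [0.4295, 0.2307, 0.0811]
orientation: [-0.0, 0.74, 0.672, 0.0]
force: [0.5, 0.4, 0.0]
finger_gap: 0.005
```

```bash
python3 - <<'E'
from kin2 import *
s=gap(); print(s)
w=snap('wrist','w23.png')
for phi in [0,.05,.1]:
    for y in (-.11,.11):
        print(phi,np.round(proj(w,case2w([.085-.17*np.cos(phi)+.034*np.sin(phi),y,.0605+.17*np.sin(phi)+.034*np.cos(phi)])),1))
m=np.clip((w['color'][60:330]/255.)**.45*255,0,255).astype(np.uint8)
m=cv2.resize(m,None,fx=1.5,fy=1.5,interpolation=cv2.INTER_CUBIC);cv2.imwrite('pics/m23.png',m[:,:,::-1])
E
```

```text
(array([0.4295, 0.2307, 0.0811]), array([0.5, 0.4, 0. ]), 0.004647560005032628, 28.8167, array([ 0.383, -0.134,  2.116,  0.   ,  1.16 , -1.092]))
0 [ 43.9 193.3]
0 [458.3 192.7]
0.05 [ 34.3 201.1]
0.05 [467.5 200.5]
0.1 [ 24.2 210.3]
0.1 [477.3 209.8]
```

View pics/m23.png

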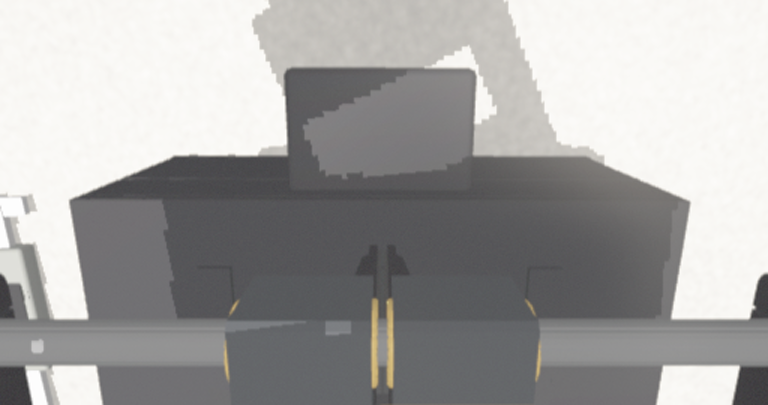

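>>> apply_moves(
  plan=[
    {"translation":[0,0,0.001],"delta_rot":[0,0,0],"hand":1},
    {"translation":[0,0,0.001],"delta_rot":[0,0,0],"hand":1},
    {"translation":[0,0,0.001],"delta_rot":[0,0,0],"hand":1},
    {"translation":[0,0,0.001],"delta_rot":[0,0,0],"hand":1},
    {"translation":[0,0,0],"delta_rot":[0,0,0],"hand":1},
    {"translation":[0,0,0],"delta_rot":[0,0,0],"hand":1},
    {"translation":[0,0,0],"delta_rot":[0,0,0],"hand":1},
    {"translation":[0,0,0],"delta_rot":[0,0,0],"hand":1},
  ],
)

```text
clock: 29.53
position: [0.4298, 0.2308, 0.0802]
orientation: [-0.0, 0.74, 0.672, -0.0]
force: [-8.3, -4.5, 15.4]
finger_gap: 0.005
```

```bash
python3 - <<'E'
from kin2 import *
s=sense(); print(gap(),np.round(s['moment'],2),np.round(s['effort'],2))
w=snap('wrist','w24.png')
for phi in [0,.05]:
    for y in (-.11,.11):
        print(phi,np.round(proj(w,case2w([.085-.17*np.cos(phi)+.034*np.sin(phi),y,.0605+.17*np.sin(phi)+.034*np.cos(phi)])),1))
m=np.clip((w['color'][60:330]/255.)**.45*255,0,255).astype(np.uint8)
m=cv2.resize(m,None,fx=1.5,fy=1.5,interpolation=cv2.INTER_CUBIC);cv2.imwrite('pics/m24.png',m[:,:,::-1])
E
```

```text
(array([0.4298, 0.2308, 0.0802]), array([-8.3, -4.5, 15.4]), 0.004989943825449672, 29.5333, array([ 0.383, -0.132,  2.116, -0.   ,  1.158, -1.092])) [-0.65  1.42 -0.04] [ -0.35 -20.25 -29.23   0.07  -2.4   -0.  ]
0 [ 42.5 193.3]
0 [459.1 192.8]
0.05 [ 32.9 201.1]
0.05 [468.4 200.7]
```

View pics/m24.png

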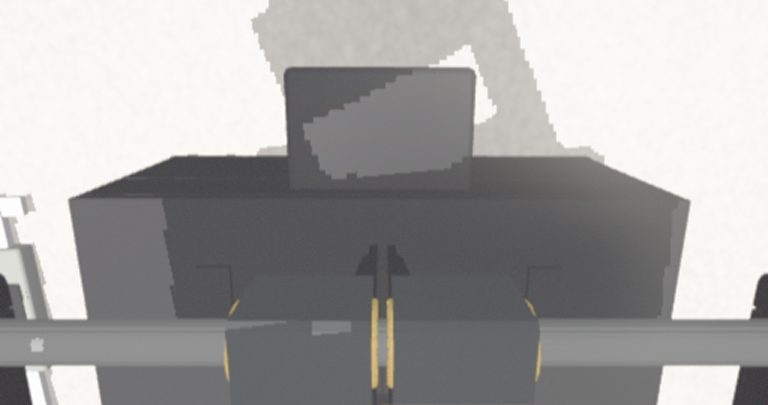

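>>> apply_moves(
  plan=[
    {"translation":[0,0,-0.004],"delta_rot":[0,0,0],"hand":1},
    {"translation":[0,0,-0.01],"delta_rot":[0,0,0],"hand":1},
    {"translation":[0,0,-0.02],"delta_rot":[0,0,0],"hand":1},
    {"translation":[0,0,-0.03],"delta_rot":[0,0,0],"hand":1},
    {"translation":[0,0,-0.03],"delta_rot":[0,0,0],"hand":1},
    {"translation":[0,0,-0.03],"delta_rot":[0,0,0],"hand":1},
    {"translation":[0,0,-0.03],"delta_rot":[0,0,0],"hand":1},
    {"translation":[0,0,-0.03],"delta_rot":[0,0,0],"hand":1},
  ],
)

```text
clock: 30.25
position: [0.4294, 0.2306, 0.2631]
orientation: [0.0, 0.74, 0.672, 0.0]
force: [0.7, 0.3, -0.6]
finger_gap: 0.005
```

>>> apply_moves(
  plan=[
    {"translation":[-0.03,0,0],"delta_rot":[0,0,0],"hand":1},
    {"translation":[-0.03,0,0],"delta_rot":[0,0,0],"hand":1},
    {"translation":[-0.03,0,0],"delta_rot":[0,0,0],"hand":1},
    {"translation":[-0.03,0,0],"delta_rot":[0,0,0],"hand":1},
    {"translation":[-0.03,0,0],"delta_rot":[0,0,0],"hand":1},
    {"translation":[-0.03,0,0],"delta_rot":[0,0,0],"hand":1},
    {"translation":[0,0,0],"delta_rot":[0,0,0],"hand":1},
    {"translation":[0,0,0],"delta_rot":[0,0,0],"hand":1},
  ],
)

```text
clock: 30.92
position: [0.4122, 0.0506, 0.2616]
orientation: [0.0, 0.741, 0.671, 0.001]
force: [0.3, -0.5, -0.8]
finger_gap: 0.008
```

```bash
python3 - <<'E'
from kin2 import *
import pickle
print(gap())
g=snap('scene','s25.png');t=snap('top','t25.png');pickle.dump((g,t),open('25.pkl','wb'))
def br(x): return np.clip((x/255.)**.45*255,0,255).astype(np.uint8)
m=np.hstack([cv2.resize(br(g['color'][145:240,265:395]),(400,340),interpolation=cv2.INTER_CUBIC),cv2.resize(br(t['color'][145:260,120:390]),(400,340))])
cv2.imwrite('pics/m25.png',m[:,:,::-1])
for phi in [0,.03,.06]:
    for y in (-.11,.11):
        c=case2w([.085-.17*np.cos(phi)+.034*np.sin(phi),y,.0605+.17*np.sin(phi)+.034*np.cos(phi)]); print(phi,np.round(proj(g,c),1),np.round(proj(t,c),1))
E
```

```text
(array([0.4122, 0.0506, 0.2616]), array([ 0.3, -0.5, -0.8]), 0.008433350016857888, 30.9167, array([-8.000e-03, -4.580e-01,  2.059e+00,  1.000e-03,  1.540e+00,
       -1.479e+00]))
0 [280.1 160.4] [209.1 238.3]
0 [344.8 157.6] [141. 230.]
0.03 [280.2 159.5] [209. 238.]
0.03 [345.1 156.8] [140.6 229.7]
0.06 [280.4 158.8] [208.8 237.7]
0.06 [345.5 156. ] [140.1 229.4]
```

View pics/m25.png

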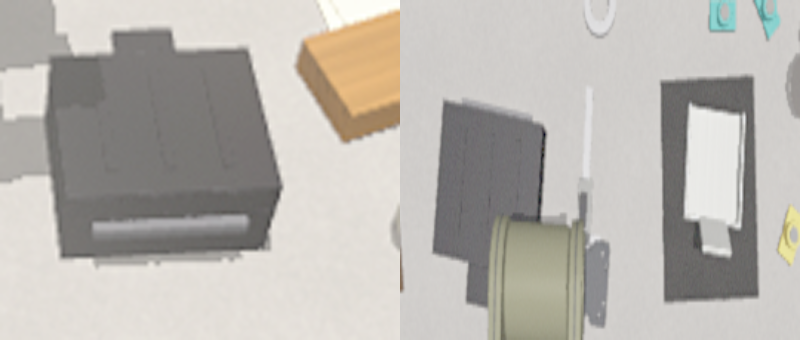

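View pics/t25.png

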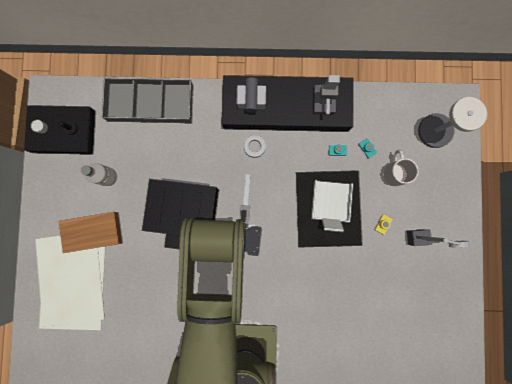

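```bash
python3 - <<'E'
from kin2 import *
import pickle
g,t=pickle.load(open('25.pkl','rb')); g0=pickle.load(open('scene0.pkl','rb'));t0=pickle.load(open('top0.pkl','rb'))
hsv=cv2.cvtColor(t['color'],cv2.COLOR_RGB2HSV); m=((hsv[...,2]>165)).astype(np.uint8); mm=np.zeros_like(m); mm[170:225,305:362]=m[170:225,305:362]
c=max(cv2.findContours(mm,0,2)[0],key=cv2.contourArea); r=cv2.minAreaRect(c); print(r); X=onz(t,*r[0],.02); print('tray approx',X, 'rel mat',X-[.4997,-.2726,.003])
d=cv2.absdiff(t['color'],t0['color']).max(2); cv2.imwrite('pics/d25.png',np.hstack([d,cv2.absdiff(g['color'],g0['color']).max(2)])[:, ::1])
m=cv2.resize(cv2.imread('pics/d25.png'),(800,300)); cv2.imwrite('pics/d25.png',m)
E
```

```text
((332.17718505859375, 200.61036682128906), (37.3051643371582, 38.02077865600586), 5.355824947357178)
tray approx [ 0.52522428 -0.28177223  0.02      ] rel mat [ 0.02552428 -0.00917223  0.017     ]
```

View pics/d25.png

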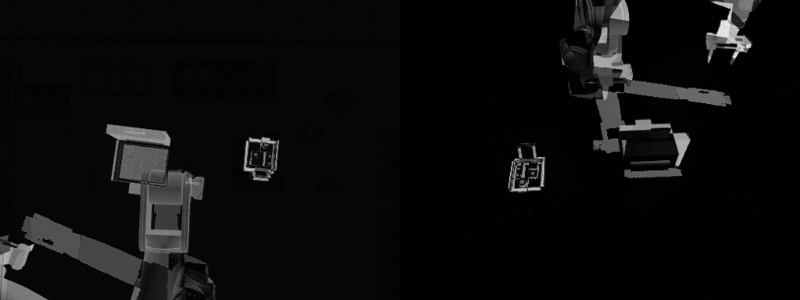

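The only differences from the start pictures are the arm, the case, the tray and the shadows, so no bystander has moved. The tray is about 25 mm / -9 mm from the mat's centre. Handing in.

```bash
python3 -c "
from rig import close_job
print(close_job())"
```

```text
the job is handed in; nothing more can be done
None
```

The job is handed in at about 31 s of the 72 s. The three parts are in the case, the empty tray is flat on the mat and the case is shut. No verdict was reported.

**What I did:** I gripped the tray by its leaning plate, lifted it with the lip slightly up and swung it round to pour from the case's -y side. I held it with the lip about 50 mm above the rim, then tipped it to about 0.8 rad, and all three parts slid in. I set the tray back on the mat, then pushed the lid over from behind with closed fingers and pressed it down to a hard stop at about 15 N.

**Last checks:**
- **Parts:** top and wrist pictures showed all three inside the case before I shut it. I could not see them after that.
- **Tray:** its centre is about +25 mm and -9 mm from the mat's centre, well inside the limits.
- **Lid:** after I backed off, the lid's corners in the scene picture matched 0 rad to within about 1 pixel, which is roughly 0.03 to 0.05 rad. The wrist picture under pressure showed no step between the two shells.
- **Bystanders:** comparing the pictures with those from the start showed changes only in the arm, tray, case and shadows.

**What disagreed:**
- While pressing the lid, the fingertips touched it about 20 mm higher than the stated tip reach implies.
- The force read almost zero until the hard stop. I judged the lid shut from the stop and the pictures, not from the tip height.

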